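Uncover the counter scale

ROBOT

A 6-joint arm with a two-finger parallel gripper is mounted at the origin on the work surface. World frame = base frame: x ahead of the robot, y to its left, z up, the work surface at z = 0. Lengths are in m, angles in rad, forces in N, time in s.
With the tool pointing down it reaches from about 0.3 to 0.85 m from the base axis. Payload 4.2 kg.
Tool frame: the origin (TCP) lies between the finger pads; the fingertips stand 17 mm ahead of it and the grasp point (between the pads) lies 2 mm behind it (tcp_to_tips is the distance from the TCP to the fingertips, in m); y points along the fingers, x is the direction in which the jaws open and shut, and the axes are right-handed (so a half turn about y gives the same grasp; the last joint's range is limited). The gripper opens to 91 mm and grips with 3 to 60 N. Pads are 32 mm wide; open, the fingers measure 118 mm over their backs; the gripper's body (76 mm by 178 mm) begins 60 mm behind the grasp point.
Start: joints at [-1.184, 0.32, 1.565, -0, 1.257, -0.02], TCP at [0.228, -0.528, 0.231] pointing down, gripper open.
Joint ranges: [-3.11, 3.11], [-0.84, 2.01], [0.21, 2.61], [-1.34, 4.49], [0.05, 2.63], [-2.56, 2.56]. Speed limits (rad/s): [2.57, 2.57, 3.14, 3.14, 3.14, 3.14].

INTERFACE

Orientations are given as a unit quaternion [w, x, y, z].
In Python, from station import * gives the robot as it stands.
- The arm moves only by the tool drive_tool, never from a script. Its argument "motion" is a list of rows, each an object of numbers: "dx", "dy", "dz": the shift along the tool's x, y, z in m; "wx", "wy", "wz": the turn, a rotation vector about the tool's x, y, z in rad; "jaw": the closure, from -1 (fully open) to 1 (shut). In form: [{"dx": .., "dy": .., "dz": .., "wx": .., "wy": .., "wz": .., "jaw": ..}, ...]. A call has exactly 8 rows; each row is the pose to reach, as a shift and turn from the pose measured when the call began, along the tool's axes at that moment; what a row does not reach only later rows make up. A row lasts 1/12 s, in which the tool goes at most 41.7 mm and 7.16 degrees, less where a joint would pass 70% of its speed; a pose out of reach is approached as far as the arm can. A call with a gripper value outside its range is refused whole. The fingers move at their own pace and stop on an object; "force" is the grip in N (left out, the last holds). Time passes only in rows, so rows that repeat a pose let the fingers close, or fill a call up. It gives the time, the measured TCP pose, the force and the opening at its end, in the units of the state.
- get_obs(): the state, without advancing time (a new reading comes with each control period).
- get_image(name): name is "scene" or "top" or "wrist"; returns a dict with "image" (400x640x3 uint8, red, green, blue), "fov_y" (degrees; the focal length in pixels is half the picture's height over the tangent of half this angle, whatever the lens; pixels are square), "cx", "cy" (the principal point, pixels), "rvec" (rotation vector, rad) and "tvec" (3), from world to camera coordinates, as OpenCV has them. Camera axes: x right, y down, z forward; pixel columns grow to the right and rows downward; lengths in m; the calibration is good to about 2 mm. A picture is of the moment at which its call begins. There is no depth.
- job_done(): hands the job in, once; it reports no verdict.
Trained networks look in the newest picture that a camera, given by its name, has taken for a name from the list of things; names that differ only in an ending like _2 or _b are one class to them, and where a whole thing is asked for, a point or a joint stands for the part that bears it (a point fixed in the world has none). Each returns a list of dicts, best first, with "score" (0 to 1); they miss things now and then, are a little off and sometimes report something else, mostly with a low value. They report only what shows in the picture. A call takes as long as a camera call. They do not tell look-alikes from the thing itself.
- recognise(camera, name): "position" ([column, row] in pixels, amid what is visible of it).
- tip_of(camera, name): "position" ([column, row] in pixels: a listed point, or the origin of a listed thing).
The state is a dict: "t": time; "q": joint angles; "qvel": joint speeds; "tau": joint torques, N m; "eef_pos": TCP position; "eef_rot": TCP orientation; "ft_force": force on the tool from outside, world axes, zero at the start; "wrist_torque": the same for the moment, N m; "width": finger opening in m.
Only numpy, scipy, OpenCV 4.12 (cv2) and the standard library are available. Lean on these libraries where they do the work, as an engineer would, in place of code of your own. Each camera call takes 0.05 s, during which the arm holds its last target.

TASK

Put the covered counter scale into service: slide its lock fork all the way out by the upright post, lift the square cover off and lay it gently, handle up, in the middle of the cork mat, and let go. Only when the cover lies there, press the round button on the front of the scale fully down and release it. Leave the lock open, and leave the other things on the table and the bell on the scale where they stand.

Things in the scene. Friction and masses are not known exactly. Their poses are not given: they have to be found in the camera images.
- scale: Counter scale: a low green-enamelled box 290 mm long (its x), 260 mm wide (its y), top at 65 mm height, fixed to the table. Origin: centre of its underside on the table. Its x points from the front apron (button, dial, bell) to the rear, y to the side where the fork's post stands, z up.
- cover: Loose steel tray lying upside down over the weigh plate with 4 mm of play, rim on the scale's base top: 164 x 164 x 30 mm, 3 mm walls, 0.3 to 0.6 kg. Origin: centre of its open underside, z up, x along the scale's x at the start. A lug 20 mm wide sticks out 15 mm from the middle of its front and rear sides (194 mm over both); the fork's prongs hold these down.
- plate (a point): Centre of the top of the scale's square steel weigh plate (150 x 150 mm), hidden under the cover at the start. It stands 12 mm above the top of the base box, 30 mm to the scale's +x and 30 mm to its -y from the base's middle. Orientation as the scale.
- cover_grip (a point): Middle of the cover's black bar handle, half-way up the bar, over the cover's centre, 58 mm above its rim and 28 mm above its top. The bar runs along the cover's x: 96 mm long, 12 mm thick (y), 14 mm high, 21 mm free beneath it, on two legs at its ends. Orientation as the cover.
- fork (a joint): Lock fork: a flat steel U with two prongs along the front and rear sides of the cover and a cross bar on its +y side. Slides along the scale's y: 0 = fully in, 0.040 m = all the way out to +y (stop). Starts between 0 and 0.008; the lugs are free beyond about 0.025. About 2 N of friction; stays where it is left.
- fork_grip (a point): Grip point on the axis of the upright steel post on the fork's cross bar, 13 mm below the post's top. Post 16 mm in diameter, 38 mm high, 25 mm of it below this point; the cross bar (16 mm wide) runs 97 mm either side of it along the scale's x. With the fork fully in, the post's axis is 30 mm from the cover's side. Moves with the fork. Orientation as the scale.
- mat_top (a point): Centre of the top of a flat cork mat 250 mm (its x) x 220 mm (its y) x 4 mm, fixed to the table beside the scale. z axis up.
- button (a joint): Chrome push button travel: 0 = up, 0.006 m = fully down; sprung, about 5 N to push fully down.
- button_top (a point): Centre of the top face of the round chrome button (28 mm in diameter, in a dark collar 44 mm wide and 12 mm high) on the front apron of the scale, 22 mm above the base top; pressed straight down. It moves with the button.
- bell: Brass bicycle bell, dome 52 mm wide, 40 mm high, standing loose on the right of the front apron about 65 mm from the button. Origin at the centre of its underside. Not to be disturbed.
- pot: Squat terracotta pen pot with pens, 84 mm wide, 80 mm high (pens to 140 mm). Origin at the centre of its underside. Not to be disturbed.
- torch: Yellow plastic torch lying along its x, 155 x 56 x 50 mm. Origin under its middle. Not to be disturbed.
- tin: Aluminium lunch tin 104 x 154 x 60 mm. Origin at the centre of its underside. Not to be disturbed.
- tape: Cardboard-brown roll of tape lying flat, 100 mm across, 48 mm high. Origin at the centre of its underside. Not to be disturbed.
- stamp: Wooden hand stamp, 60 x 40 mm foot, 82 mm high. Origin at the centre of its underside. Not to be disturbed.
Things that resemble listed ones, but are neither listed nor needed, are in the scene too. Leave any orange or yellow look-alike of the cover alone.

How it is judged:
By the outcome, as a careful person would: the job done as asked, in the order asked, and still so for the second after the job is handed in, with the robot touching nothing.
It also fails if it takes over 64 s, if anything falls off the work surface, if the arm or the gripper's body presses on something with over 40 N, if the wrist force passes 120 N, or if a joint passes its speed limit or range.

## Working session

There is one attempt and no reset: what is moved stays moved. The work goes in short steps, Python scripts to look and compute and a tool call to move; the robot and the scene stay as the last step left them, time stands still between calls to the robot, and variables do not carry over. Pictures are saved under pics/ and viewed, and the job is handed in when it is done.

Besides the shell and the picture viewer there is one more tool, called after ">>>" by a JSON object that holds its "op" and its "data", one argument or row to a line. drive_tool: Moves the arm, as the interface text tells. Its arguments: {"type":"object","properties":{"motion":{"type":"array"},"force":{"type":"number"}},"required":["motion"]}

```bash
ls; mkdir -p pics; cat > h.py <<'E'
from station import *
import numpy as np, cv2
def cam(im):
    h=im["image"].shape[0]; f=h/2/np.tan(np.radians(im["fov_y"])/2)
    K=np.array([[f,0,im["cx"]],[0,f,im["cy"]],[0,0,1]]); R=cv2.Rodrigues(np.array(im["rvec"],float))[0]
    return K,R,np.array(im["tvec"],float)
def ray(c,p,z):
    K,R,t=c; d=R.T@np.linalg.inv(K)@np.array([p[0],p[1],1.]); o=-R.T@t
    return o+d*(z-o[2])/d[2]
def proj(c,P):
    K,R,t=c; q=K@(R@np.array(P,float)+t); return q[:2]/q[2]
def save(im,n): cv2.imwrite("pics/"+n+".png",im["image"][:,:,::-1])
E
python3 - <<'E'
from h import *
import pickle
o=get_obs(); print({k:np.round(v,3).tolist() for k,v in o.items()})
for n in ["scene","top","wrist"]:
    im=get_image(n); save(im,n+"0"); pickle.dump(im,open(n+"0.pkl","wb"))
    c=cam(im); print(n,"campos",np.round(-c[1].T@c[2],3))
    if n=="wrist": continue
    for nm,z in [("cover",.065),("cover_grip",.123),("fork_grip",None),("plate",.077),("button_top",.087),("mat_top",.004),("bell",.065),("pot",0),("torch",0),("tin",0),("tape",0),("stamp",0),("scale",0)]:
        for r in tip_of(n,nm)[:3]:
            p=r["position"]; print(n,nm,round(r["score"],2),np.round(p), np.round(ray(c,p,z if z is not None else .1),3))
E
```

```text
pics
{'t': 0.0, 'q': [-1.184, 0.32, 1.566, 0.0, 1.257, -0.02], 'qvel': [-0.001, -0.001, -0.001, 0.001, -0.001, -0.001], 'tau': [-0.0, -41.246, -23.197, 0.073, 0.046, -0.0], 'eef_pos': [0.227, -0.528, 0.23], 'eef_rot': [0.591, -0.59, 0.389, -0.388], 'ft_force': [-0.714, 0.216, 0.62], 'wrist_torque': [0.034, -0.009, 0.009], 'width': 0.091}
scene campos [1.37  0.145 0.894]
scene cover 0.97 [386. 184.] [0.338 0.239 0.065]
scene cover 0.87 [247. 211.] [ 0.553 -0.201  0.065]
scene cover 0.67 [249. 155.] [ 0.251 -0.284  0.065]
scene cover_grip 0.84 [245. 148.] [ 0.286 -0.284  0.123]
scene cover_grip 0.71 [387. 168.] [0.326 0.236 0.123]
scene cover_grip 0.61 [247. 198.] [ 0.554 -0.193  0.123]
scene fork_grip 0.86 [278. 213.] [ 0.581 -0.089  0.1  ]
scene button_top 0.53 [264. 181.] [ 0.42  -0.177  0.087]
scene mat_top 0.55 [359. 243.] [0.576 0.167 0.004]
scene mat_top 0.54 [279. 211.] [ 0.472 -0.119  0.004]
scene pot 0.95 [298. 291.] [0.78  0.008 0.   ]
scene pot 0.74 [362. 244.] [0.575 0.175 0.   ]
scene torch 0.66 [449. 215.] [0.395 0.467 0.   ]
scene torch 0.16 [262. 225.] [ 0.544 -0.159  
[... 328 characters left out ...]
.294  0.065]
top cover 0.64 [232. 274.] [0.265 0.227 0.065]
top cover_grip 0.67 [385. 168.] [ 0.563 -0.201  0.123]
top cover_grip 0.63 [226. 274.] [0.269 0.234 0.123]
top cover_grip 0.61 [421. 302.] [ 0.199 -0.291  0.123]
top fork_grip 0.86 [345. 160.] [ 0.59 -0.09  0.1 ]
top mat_top 0.79 [260. 167.] [0.591 0.167 0.004]
top mat_top 0.29 [369. 185.] [ 0.537 -0.174  0.004]
top bell 0.48 [393. 228.] [ 0.401 -0.232  0.065]
top pot 0.92 [314. 112.] [ 0.773 -0.003  0.   ]
top torch 0.61 [157. 229.] [0.397 0.475 0.   ]
top tin 0.81 [476. 232.] [ 0.392 -0.503  0.   ]
top tape 0.69 [458. 157.] [ 0.629 -0.459  0.   ]
top scale 0.97 [368. 186.] [ 0.533 -0.171  0.   ]
wrist campos [ 0.299 -0.498  0.386]
```

View pics/scene0.png

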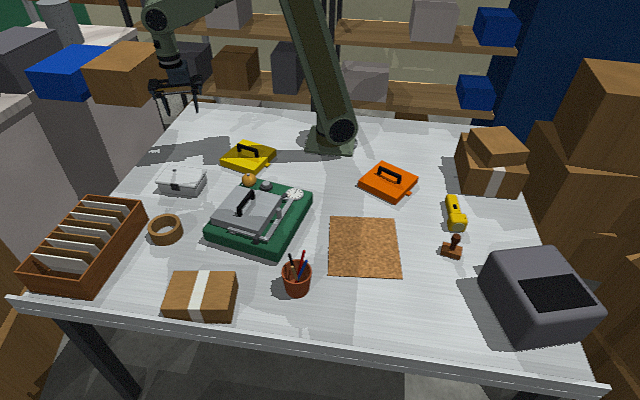

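View pics/top0.png

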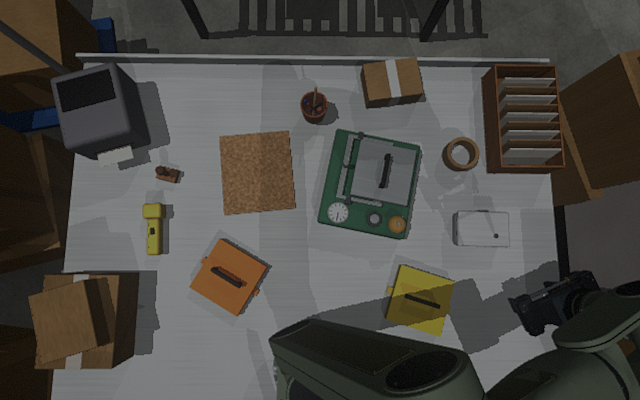

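```bash
python3 - <<'E'
import cv2
a=cv2.imread("pics/top0.png")[90:260,300:460]
cv2.imwrite("pics/topc.png",cv2.resize(a,None,fx=3.5,fy=3.5,interpolation=cv2.INTER_CUBIC))
a=cv2.imread("pics/scene0.png")[130:270,190:350]
cv2.imwrite("pics/scenec.png",cv2.resize(a,None,fx=4,fy=4,interpolation=cv2.INTER_CUBIC))
E
```

```text
(no output)
```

View pics/topc.png

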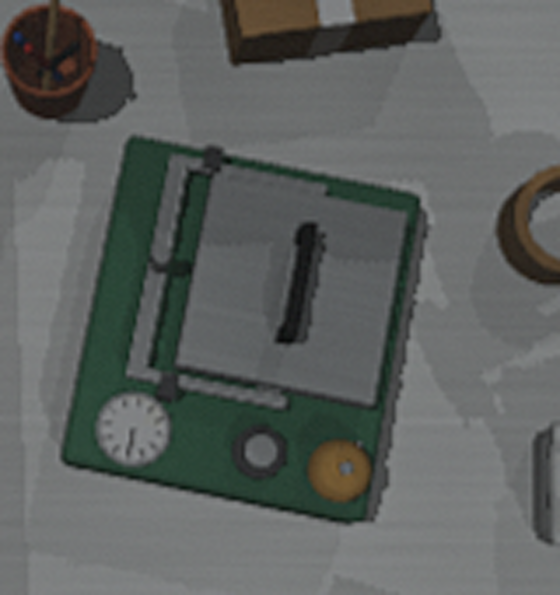

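View pics/scenec.png

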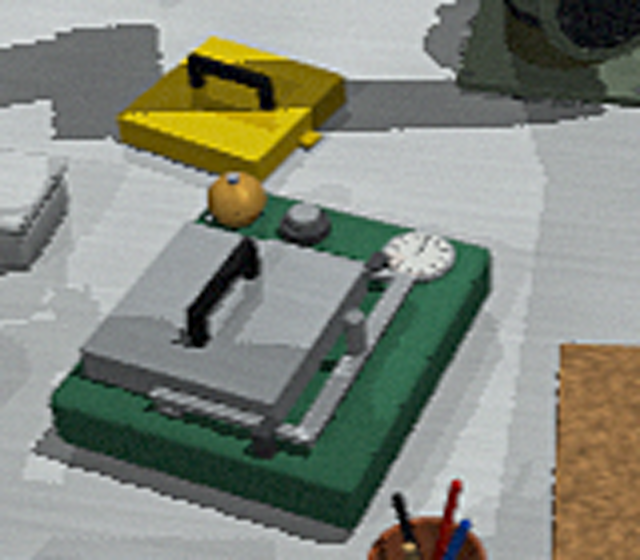

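The steel cover sits on the green scale at top (379,176). The orange one at (232,274) and the yellow one at (416,299) are look-alikes. Only the grey one lies on the weigh plate under a fork, and the enlarged crops confirm it. The post is at about top (352,167). Next I fit the poses.

```bash
cat > fit.py <<'E'
from h import *
import pickle
from scipy.optimize import least_squares
T=cam(pickle.load(open("top0.pkl","rb"))); S=cam(pickle.load(open("scene0.pkl","rb")))
tc=lambda x,y:(300+(x-1.5)/3.5,90+(y-1.5)/3.5); sc=lambda x,y:(190+(x-1.5)/4,130+(y-1.5)/4)
obs=[(T,tc(130,138),(.145,.13,.065)),(T,tc(421,197),(.145,-.13,.065)),(T,tc(370,520),(-.145,-.13,.065)),(T,tc(65,460),(-.145,.13,.065)),
(S,sc(490,250),(-.145,.13,.065)),(S,sc(350,490),(.145,.13,.065)),(S,sc(52,397),(.145,-.13,.065)),
]
def W(p,P): c,s=np.cos(p[2]),np.sin(p[2]); return np.array([p[0]+c*P[0]-s*P[1],p[1]+s*P[0]+c*P[1],P[2]])
def res(p): return np.concatenate([proj(c,W(p,P))-np.array(u) for c,u,P in obs])
r=least_squares(res,[.53,-.17,-.2],loss="soft_l1"); p=r.x
print(p,np.degrees(p[2])); print(np.round(r.fun.reshape(-1,2),1))
print("plate/cover",W(p,(.03,-.03,.065)))
def tri(a,b):
    f=lambda X:np.concatenate([proj(T,X)-a,proj(S,X)-b]); q=least_squares(f,[.5,-.1,.1]); return q.x,q.fun
def inS(X): c,s=np.cos(p[2]),np.sin(p[2]); d=X-np.array([p[0],p[1],0]); return np.array([c*d[0]+s*d[1],-s*d[0]+c*d[1],d[2]])
for n,a,b in [("fork_grip net",(345,160),(278,213)),("grip net",(385,168),(247,198)),("posttop",tc(183,268),sc(355,312)),("button",tc(263,449),sc(306,211))]:
    X,f=tri(np.array(a),np.array(b)); print(n,np.round(X,3),"scale",np.round(inS(X),3),np.round(f,1))
E
python3 fit.py; python3 - <<'E'
import sys; sys.path.insert(0,'.')
import cv2
a=cv2.imread("pics/scene0.png")[180:240,230:300]
cv2.imwrite("pics/sc2.png",cv2.resize(a,None,fx=10,fy=10,interpolation=cv2.INTER_NEAREST)[:600])
a=cv2.imread("pics/top0.png")[125:185,325:395]
cv2.imwrite("pics/tp2.png",cv2.resize(a,None,fx=10,fy=10,interpolation=cv2.INTER_NEAREST))
E
```

```text
[ 0.53444581 -0.16661986 -0.19281044] -11.047224342189212
[[-0.9 -1.8]
 [ 1.  -1.8]
 [-0.3  1.1]
 [-1.2  0.5]
 [ 0.  -1.7]
 [ 0.  -0.4]
 [-3.2  0. ]]
plate/cover [ 0.55814136 -0.20181248  0.065     ]
fork_grip net [ 0.589 -0.089  0.11 ] scale [0.039 0.087 0.11 ] [-0.3  0.1 -0.3 -0. ]
grip net [ 0.561 -0.196  0.131] scale [ 0.032 -0.023  0.131] [-1.3  0.3 -1.4 -0.2]
posttop [ 0.569 -0.101  0.113] scale [0.022 0.071 0.113] [-2.8  0.5 -3.1 -0.3]
button [ 0.426 -0.173  0.087] scale [-0.105 -0.027  0.087] [-0.9  0.2 -1.1 -0.1]
```

View pics/sc2.png

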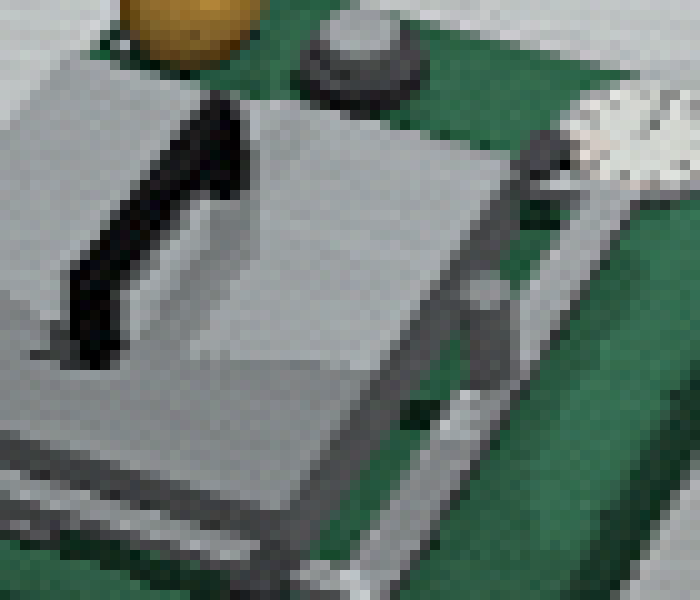

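View pics/tp2.png

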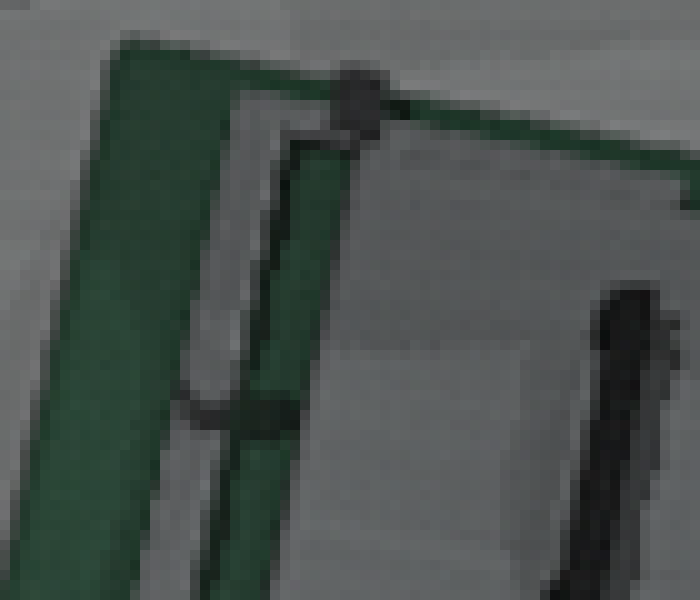

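```bash
cat >> h.py <<'E'
from scipy.spatial.transform import Rotation as Ro
def rot(q): return Ro.from_quat([q[1],q[2],q[3],q[0]])
def plan(pos,jawyaw,o=None):
    "shift/turn in tool axes to reach pos pointing down with tool x at jawyaw (or +pi)"
    o=o or get_obs(); R=rot(o["eef_rot"]); d=R.inv().apply(np.array(pos)-np.array(o["eef_pos"]))
    out=[]
    for a in (jawyaw,jawyaw+np.pi):
        x=np.array([np.cos(a),np.sin(a),0]); z=np.array([0,0,-1.]); y=np.cross(z,x)
        w=(R.inv()*Ro.from_matrix(np.stack([x,y,z],1))).as_rotvec(); out.append(w)
    w=min(out,key=np.linalg.norm)
    print("d",np.round(d,4),"w",np.round(w,4),"alt",[np.round(v,3).tolist() for v in out]); return d,w
E
python3 - <<'E'
from h import *
o=get_obs(); R=rot(o["eef_rot"]).as_matrix(); print(np.round(R,3))
print(np.degrees(np.arctan2(R[1,0],R[0,0])))
for j in (-.193,-.193+np.pi/2): plan((.57,-.09,.25),j)
E
```

```text
[[ 0.396  0.     0.918]
 [-0.918 -0.     0.396]
 [ 0.    -1.     0.   ]]
-66.69325345913718
d [-0.2668 -0.019   0.4879] w [-1.4349 -0.7571 -0.757 ] alt [[-1.435, -0.757, -0.757], [-0.863, 1.636, 1.636]]
d [-0.2668 -0.019   0.4879] w [-1.5193  0.4697  0.4698] alt [[-0.581, -1.879, -1.879], [-1.519, 0.47, 0.47]]
```

Tool y is the approach axis, so I correct the helper.

```bash
sed -i 's/z=np.array(\[0,0,-1.\]); y=np.cross(z,x)/y=np.array([0,0,-1.]); z=np.cross(x,y)/' h.py
python3 - <<'E'
from h import *
o=get_obs(); print(o["q"])
for j in (-.193,-.193+np.pi/2): plan((.55,-.11,.27),j)
E
```

```text
[-1.18399413e+00  3.19616619e-01  1.56451108e+00  2.85393074e-05
  1.25741082e+00 -1.99860637e-02]
d [-0.2564 -0.039   0.4616] w [ 0.00e+00 -9.71e-01  1.00e-04] alt [[0.0, -0.971, 0.0], [-0.0, 2.171, 0.0]]
d [-0.2564 -0.039   0.4616] w [-0.      0.5998  0.    ] alt [[0.0, -2.542, 0.0], [-0.0, 0.6, 0.0]]
```

>>> {"op": "drive_tool", "data": {
  "motion": [
    {"dx": -0.009,"dy": -0.0014,"dz": 0.016,"wy": -0.035,"jaw": -1},
    {"dx": -0.027,"dy": -0.004,"dz": 0.05,"wy": -0.1,"jaw": -1},
    {"dx": -0.045,"dy": -0.007,"dz": 0.083,"wy": -0.17,"jaw": -1},
    {"dx": -0.063,"dy": -0.01,"dz": 0.116,"wy": -0.24,"jaw": -1},
    {"dx": -0.081,"dy": -0.013,"dz": 0.149,"wy": -0.31,"jaw": -1},
    {"dx": -0.1,"dy": -0.015,"dz": 0.182,"wy": -0.38,"jaw": -1},
    {"dx": -0.118,"dy": -0.018,"dz": 0.215,"wy": -0.45,"jaw": -1},
    {"dx": -0.136,"dy": -0.02,"dz": 0.248,"wy": -0.52,"jaw": -1}
  ]
}}

```text
invalid input at $.motion[0]: expected keys dx, dy, dz, wx, wy, wz, jaw
```

```bash
python3 - <<'E'
from h import *
o=get_obs(); print(o["t"],o["q"],o["eef_pos"])
plan((.55,-.11,.27),-.193)
E
```

```text
1.45 [-1.18399413e+00  3.19616619e-01  1.56451108e+00  2.85393074e-05
  1.25741082e+00 -1.99860637e-02] [ 0.22752425 -0.52807772  0.23096208]
d [-0.2564 -0.039   0.4616] w [ 0.00e+00 -9.71e-01  1.00e-04] alt [[0.0, -0.971, 0.0], [-0.0, 2.171, 0.0]]
```

>>> {"op": "drive_tool", "data": {
  "motion": [
    {"dx": -0.009,"dy": -0.0014,"dz": 0.016,"wx": 0,"wy": -0.035,"wz": 0,"jaw": -1},
    {"dx": -0.027,"dy": -0.004,"dz": 0.05,"wx": 0,"wy": -0.1,"wz": 0,"jaw": -1},
    {"dx": -0.045,"dy": -0.007,"dz": 0.083,"wx": 0,"wy": -0.17,"wz": 0,"jaw": -1},
    {"dx": -0.063,"dy": -0.01,"dz": 0.116,"wx": 0,"wy": -0.24,"wz": 0,"jaw": -1},
    {"dx": -0.081,"dy": -0.013,"dz": 0.149,"wx": 0,"wy": -0.31,"wz": 0,"jaw": -1},
    {"dx": -0.1,"dy": -0.015,"dz": 0.182,"wx": 0,"wy": -0.38,"wz": 0,"jaw": -1},
    {"dx": -0.118,"dy": -0.018,"dz": 0.215,"wx": 0,"wy": -0.45,"wz": 0,"jaw": -1},
    {"dx": -0.136,"dy": -0.02,"dz": 0.248,"wx": 0,"wy": -0.52,"wz": 0,"jaw": -1}
  ]
}}

```text
t: 2.12
eef_pos: [0.4023, -0.3035, 0.2514]
eef_rot: [-0.671, 0.671, -0.222, 0.223]
ft_force: [0.7, -0.3, 0.4]
width: 0.0911
```

```bash
python3 - <<'E'
from h import *
o=get_obs(); print(o["t"],o["q"],o["eef_pos"])
plan((.55,-.11,.27),-.193)
E
```

```text
2.1167 [-6.69110693e-01  1.93834362e-01  1.68621562e+00 -1.08887648e-05
  1.26065432e+00 -2.83367467e-02] [ 0.40231882 -0.30349965  0.25143785]
d [ 0.0027 -0.0186  0.2434] w [ 2.000e-04 -4.478e-01  9.000e-04] alt [[0.0, -0.448, 0.001], [-0.001, 2.694, 0.0]]
```

>>> {"op": "drive_tool", "data": {
  "motion": [
    {"dx": 0,"dy": -0.003,"dz": 0.035,"wx": 0,"wy": -0.07,"wz": 0,"jaw": -1},
    {"dx": 0,"dy": -0.006,"dz": 0.07,"wx": 0,"wy": -0.14,"wz": 0,"jaw": -1},
    {"dx": 0.001,"dy": -0.008,"dz": 0.105,"wx": 0,"wy": -0.21,"wz": 0,"jaw": -1},
    {"dx": 0.001,"dy": -0.011,"dz": 0.14,"wx": 0,"wy": -0.28,"wz": 0,"jaw": -1},
    {"dx": 0.002,"dy": -0.014,"dz": 0.175,"wx": 0,"wy": -0.34,"wz": 0,"jaw": -1},
    {"dx": 0.002,"dy": -0.016,"dz": 0.21,"wx": 0,"wy": -0.4,"wz": 0,"jaw": -1},
    {"dx": 0.003,"dy": -0.019,"dz": 0.243,"wx": 0,"wy": -0.448,"wz": 0,"jaw": -1},
    {"dx": 0.003,"dy": -0.019,"dz": 0.243,"wx": 0,"wy": -0.448,"wz": 0,"jaw": -1}
  ]
}}

```text
t: 2.78
eef_pos: [0.5534, -0.1062, 0.2707]
eef_rot: [0.705, -0.703, 0.065, -0.067]
ft_force: [-0.2, -0.2, 0.5]
width: 0.0913
```

```bash
python3 - <<'E'
from h import *
import pickle
o=get_obs(); print(o["t"],o["q"],o["eef_pos"])
im=get_image("wrist"); save(im,"w1"); pickle.dump(im,open("w1.pkl","wb")); c=cam(im)
print(-c[1].T@c[2])
for nm,z in [("fork_grip",.11),("cover_grip",.123),("button_top",.087)]:
    for r in tip_of("wrist",nm)[:3]: print(nm,r["score"],r["position"],ray(c,r["position"],z))
E
```

```text
2.7833 [-0.21144791  0.27750351  1.52464947  0.00251541  1.3360163  -0.025441  ] [ 0.55335997 -0.10622308  0.27065401]
[ 0.56684231 -0.02991235  0.42560579]
fork_grip 0.7 [348.9, 173.6] [ 0.58335385 -0.0958865   0.11      ]
cover_grip 0.62 [343.3, 269.6] [ 0.55851231 -0.20095865  0.123     ]
```

View pics/w1.png

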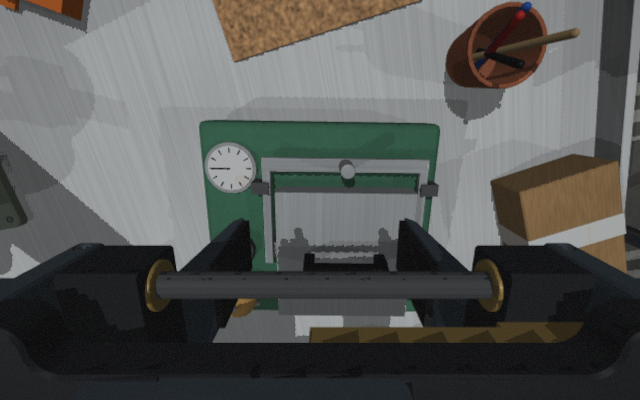

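The post stands at wrist (348,172) on the cross bar, which runs from column 262 to 430. The handle is at about (345,262) and the dial at (229,167). I triangulate over all three views.

```bash
cat > fit2.py <<'E'
import io,contextlib
with contextlib.redirect_stdout(io.StringIO()):
    from fit import *
Wc=cam(pickle.load(open("w1.pkl","rb")))
# scale refit with wrist corners too (rear-left/ front-left top corners)
obs+= [(Wc,(438,124),(.145,.13,.065)),(Wc,(201,122),(-.145,.13,.065))]
r=least_squares(res,p,loss="soft_l1"); p=r.x
import fit; fit.p=p
def tri3(*ob):
    f=lambda X:np.concatenate([proj(c,X)-np.array(u) for c,u in ob]); q=least_squares(f,[.5,-.1,.1],loss="soft_l1"); return q.x,q.fun
if __name__=="__main__":
    print(p,np.degrees(p[2])); print(np.round(r.fun.reshape(-1,2),1))
    for n,ob in [("fork_grip",((T,(345,160)),(S,(278,213)),(Wc,(348.9,173.6)))),("posttop",((S,(278.5,208.5)),(Wc,(347.5,170)))),("cover_grip",((T,(385,168)),(S,(247,198)),(Wc,(343.3,269.6))))]:
        X,f=tri3(*ob); print(n,np.round(X,4),"scale",np.round(inS(X),4),np.round(f,1))
    for z in (.07,.08): 
        a=inS(ray(Wc,(262,161),z));b=inS(ray(Wc,(430,164),z));print("bar outer edge corners",z,a,b)
E
python3 fit2.py
python3 - <<'E'
import cv2
a=cv2.imread("pics/w1.png")[110:220,190:450]
cv2.imwrite("pics/w1c.png",cv2.resize(a,None,fx=3,fy=3,interpolation=cv2.INTER_NEAREST))
E
```

```text
[ 0.53452363 -0.16671235 -0.19387363] -11.108140872619712
[[-0.8 -1.9]
 [ 1.1 -1.8]
 [-0.3  1.1]
 [-1.2  0.4]
 [ 0.  -1.6]
 [-0.1 -0.4]
 [-3.3 -0. ]
 [ 3.1  0. ]
 [-7.3  0.1]]
fork_grip [ 0.584  -0.0955  0.1066] scale [0.0349 0.0794 0.1066] [ 1.9  2.2 -1.9 -0.7  0.3 -1.1]
posttop [ 0.5819 -0.0892  0.1219] scale [0.0316 0.0852 0.1219] [-0.6 -0.1 -0.  -0.2]
cover_grip [ 0.5591 -0.1968  0.1303] scale [ 0.0299 -0.0248  0.1303] [-0.9  1.2 -1.5 -0.5  0.3 -0.1]
bar outer edge corners 0.07 [-0.0664916   0.08569865  0.07      ] [0.13510108 0.083476   0.07      ]
bar outer edge corners 0.08 [-0.06447114  0.0872387   0.08      ] [0.13145254 0.08507855 0.08      ]
```

View pics/w1c.png

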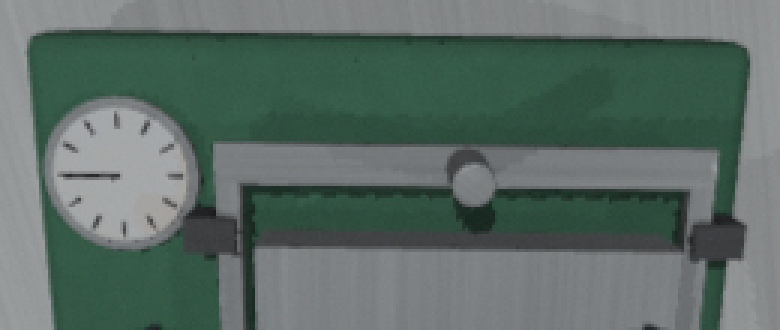

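```bash
python3 - <<'E'
from h import *
o=get_obs(); print(o["t"],o["eef_pos"])
plan((.583,-.093,.18),-.194)
plan((.583,-.093,.108),-.194)
E
```

```text
2.9833 [ 0.54934429 -0.11110315  0.27023454]
d [0.0295 0.0902 0.0243] w [0.001  0.0005 0.    ] alt [[0.001, 0.001, 0.0], [0.0, -3.141, -0.002]]
d [0.0295 0.1622 0.0244] w [0.001  0.0005 0.    ] alt [[0.001, 0.001, 0.0], [0.0, -3.141, -0.002]]
```

>>> {"op": "drive_tool", "data": {
  "motion": [
    {"dx": 0.005,"dy": 0.015,"dz": 0.004,"wx": 0,"wy": 0,"wz": 0,"jaw": -1},
    {"dx": 0.013,"dy": 0.04,"dz": 0.011,"wx": 0,"wy": 0,"wz": 0,"jaw": -1},
    {"dx": 0.021,"dy": 0.065,"dz": 0.018,"wx": 0,"wy": 0,"wz": 0,"jaw": -1},
    {"dx": 0.027,"dy": 0.08,"dz": 0.022,"wx": 0,"wy": 0,"wz": 0,"jaw": -1},
    {"dx": 0.0295,"dy": 0.09,"dz": 0.024,"wx": 0,"wy": 0,"wz": 0,"jaw": -1},
    {"dx": 0.0295,"dy": 0.09,"dz": 0.024,"wx": 0,"wy": 0,"wz": 0,"jaw": -1},
    {"dx": 0.0295,"dy": 0.09,"dz": 0.024,"wx": 0,"wy": 0,"wz": 0,"jaw": -1},
    {"dx": 0.0295,"dy": 0.09,"dz": 0.024,"wx": 0,"wy": 0,"wz": 0,"jaw": -1}
  ]
}}

```text
t: 3.65
eef_pos: [0.583, -0.0941, 0.1815]
eef_rot: [-0.703, 0.704, -0.068, 0.069]
ft_force: [0.6, -1.2, 0.7]
width: 0.0911
```

```bash
python3 - <<'E'
from h import *
import pickle
o=get_obs(); print(o["t"],o["eef_pos"])
im=get_image("wrist"); save(im,"w2"); pickle.dump(im,open("w2.pkl","wb")); c=cam(im)
for nm,z in [("fork_grip",.106)]:
    for r in tip_of("wrist",nm)[:3]: print(nm,r["score"],r["position"],ray(c,r["position"],z),ray(c,r["position"],z-.008))
plan((.583,-.093,.108),-.194)
print("proj of tcp axis", [proj(c,(o["eef_pos"][0],o["eef_pos"][1],z)) for z in (.11,.12)])
E
```

```text
3.65 [ 0.58302935 -0.09410395  0.18152933]
fork_grip 0.97 [326.1, 209.8] [ 0.58538873 -0.09226547  0.106     ] [ 0.58496865 -0.09486638  0.098     ]
d [-0.0005  0.0737  0.0009] w [ 0.0011 -0.0002  0.0026] alt [[0.001, -0.0, 0.003], [-0.004, 3.141, 0.002]]
proj of tcp axis [array([323.70094551, 214.0419543 ]), array([323.73692752, 218.28537887])]
```

View pics/w2.png

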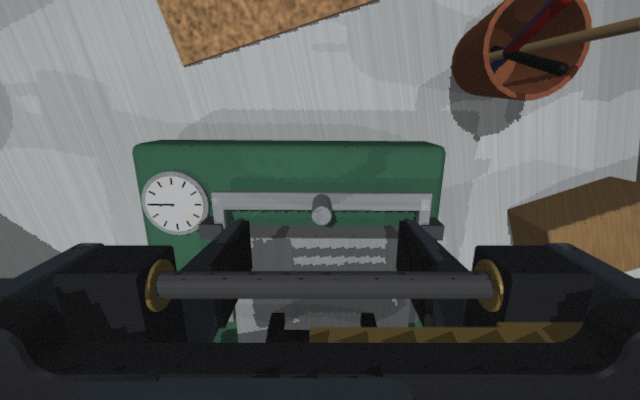

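The post (columns 320–325, row 210) lines up with the TCP axis, which projects to (324,212). I descend.

>>> {"op": "drive_tool", "data": {
  "motion": [
    {"dx": 0,"dy": 0.01,"dz": 0,"wx": 0,"wy": 0,"wz": 0,"jaw": -1},
    {"dx": 0,"dy": 0.027,"dz": 0,"wx": 0,"wy": 0,"wz": 0,"jaw": -1},
    {"dx": 0,"dy": 0.045,"dz": 0,"wx": 0,"wy": 0,"wz": 0,"jaw": -1},
    {"dx": 0,"dy": 0.06,"dz": 0,"wx": 0,"wy": 0,"wz": 0,"jaw": -1},
    {"dx": 0,"dy": 0.07,"dz": 0,"wx": 0,"wy": 0,"wz": 0,"jaw": -1},
    {"dx": 0,"dy": 0.073,"dz": 0,"wx": 0,"wy": 0,"wz": 0,"jaw": -1},
    {"dx": 0,"dy": 0.073,"dz": 0,"wx": 0,"wy": 0,"wz": 0,"jaw": -1},
    {"dx": 0,"dy": 0.073,"dz": 0,"wx": 0,"wy": 0,"wz": 0,"jaw": -0.5}
  ],
  "force": 12
}}

```text
t: 4.42
eef_pos: [0.5839, -0.0941, 0.1093]
eef_rot: [-0.703, 0.704, -0.067, 0.07]
ft_force: [0.7, -0.4, 0.5]
width: 0.087
```

>>> {"op": "drive_tool", "data": {
  "motion": [
    {"dx": 0,"dy": 0,"dz": 0,"wx": 0,"wy": 0,"wz": 0,"jaw": 0.4},
    {"dx": 0,"dy": 0,"dz": 0,"wx": 0,"wy": 0,"wz": 0,"jaw": 1},
    {"dx": 0,"dy": 0,"dz": 0,"wx": 0,"wy": 0,"wz": 0,"jaw": 1},
    {"dx": 0,"dy": 0,"dz": 0,"wx": 0,"wy": 0,"wz": 0,"jaw": 1},
    {"dx": 0,"dy": 0,"dz": 0,"wx": 0,"wy": 0,"wz": 0,"jaw": 1},
    {"dx": 0,"dy": 0,"dz": 0,"wx": 0,"wy": 0,"wz": 0,"jaw": 1},
    {"dx": 0,"dy": 0,"dz": 0,"wx": 0,"wy": 0,"wz": 0,"jaw": 1},
    {"dx": 0,"dy": 0,"dz": 0,"wx": 0,"wy": 0,"wz": 0,"jaw": 1}
  ],
  "force": 12
}}

```text
t: 5.08
eef_pos: [0.5838, -0.0941, 0.1093]
eef_rot: [-0.703, 0.704, -0.067, 0.07]
ft_force: [-0.6, -0.6, -0.7]
width: 0.0339
```

```bash
python3 - <<'E'
from h import *
o=get_obs(); print(o["t"],o["eef_pos"],o["width"],o["ft_force"])
p=np.array(o["eef_pos"])+.04*np.array([np.sin(.194),np.cos(.194),0])
plan(p,-.194)
E
```

```text
5.0833 [ 0.58384014 -0.09407161  0.10933929] 0.033901823001149634 [-0.55650625 -0.60040874 -0.68242907]
d [-0.   -0.    0.04] w [ 0.0011 -0.0002  0.0038] alt [[0.001, -0.0, 0.004], [-0.006, 3.141, 0.002]]
```

Still closing. +dz is the pull direction (scale +y).

>>> {"op": "drive_tool", "data": {
  "motion": [
    {"dx": 0,"dy": 0,"dz": 0,"wx": 0,"wy": 0,"wz": 0,"jaw": 1},
    {"dx": 0,"dy": 0,"dz": 0,"wx": 0,"wy": 0,"wz": 0,"jaw": 1},
    {"dx": 0,"dy": 0,"dz": 0,"wx": 0,"wy": 0,"wz": 0,"jaw": 1},
    {"dx": 0,"dy": 0,"dz": 0,"wx": 0,"wy": 0,"wz": 0,"jaw": 1},
    {"dx": 0,"dy": 0,"dz": 0,"wx": 0,"wy": 0,"wz": 0,"jaw": 1},
    {"dx": 0,"dy": 0,"dz": 0.003,"wx": 0,"wy": 0,"wz": 0,"jaw": 1},
    {"dx": 0,"dy": 0,"dz": 0.007,"wx": 0,"wy": 0,"wz": 0,"jaw": 1},
    {"dx": 0,"dy": 0,"dz": 0.012,"wx": 0,"wy": 0,"wz": 0,"jaw": 1}
  ],
  "force": 20
}}

```text
t: 5.75
eef_pos: [0.5836, -0.0826, 0.1091]
eef_rot: [-0.703, 0.705, -0.069, 0.068]
ft_force: [-6.5, -0.2, 4.2]
width: 0.0154
```

>>> {"op": "drive_tool", "data": {
  "motion": [
    {"dx": 0.001,"dy": 0,"dz": 0.005,"wx": 0,"wy": 0,"wz": 0,"jaw": 1},
    {"dx": 0.001,"dy": 0,"dz": 0.01,"wx": 0,"wy": 0,"wz": 0,"jaw": 1},
    {"dx": 0.001,"dy": 0,"dz": 0.015,"wx": 0,"wy": 0,"wz": 0,"jaw": 1},
    {"dx": 0.001,"dy": 0,"dz": 0.019,"wx": 0,"wy": 0,"wz": 0,"jaw": 1},
    {"dx": 0.001,"dy": 0,"dz": 0.022,"wx": 0,"wy": 0,"wz": 0,"jaw": 1},
    {"dx": 0.001,"dy": 0,"dz": 0.024,"wx": 0,"wy": 0,"wz": 0,"jaw": 1},
    {"dx": 0.001,"dy": 0,"dz": 0.024,"wx": 0,"wy": 0,"wz": 0,"jaw": 1},
    {"dx": 0.001,"dy": 0,"dz": 0.024,"wx": 0,"wy": 0,"wz": 0,"jaw": 1}
  ]
}}

```text
t: 6.42
eef_pos: [0.5886, -0.0583, 0.109]
eef_rot: [-0.703, 0.704, -0.07, 0.067]
ft_force: [-5.2, 0.2, 4.8]
width: 0.0156
```

```bash
python3 - <<'E'
from h import *
o=get_obs(); R=rot(o["eef_rot"]); print(o["t"],o["eef_pos"],o["width"],R.inv().apply(o["ft_force"]), (np.array(o["eef_pos"])-[.5838,-.0941,.1093])@R.as_matrix())
E
```

```text
6.4167 [ 0.58855096 -0.0582754   0.10904563] 0.01558073291965035 [-5.1112652  -4.81876944 -0.81782793] [-0.00224138  0.00019871  0.03606903]
```

>>> {"op": "drive_tool", "data": {
  "motion": [
    {"dx": 0,"dy": 0,"dz": 0.001,"wx": 0,"wy": 0,"wz": 0,"jaw": 1},
    {"dx": 0,"dy": 0,"dz": 0.002,"wx": 0,"wy": 0,"wz": 0,"jaw": 1},
    {"dx": 0,"dy": 0,"dz": 0.003,"wx": 0,"wy": 0,"wz": 0,"jaw": 1},
    {"dx": 0,"dy": 0,"dz": 0.004,"wx": 0,"wy": 0,"wz": 0,"jaw": 1},
    {"dx": 0,"dy": 0,"dz": 0.005,"wx": 0,"wy": 0,"wz": 0,"jaw": 1},
    {"dx": 0,"dy": 0,"dz": 0.006,"wx": 0,"wy": 0,"wz": 0,"jaw": 1},
    {"dx": 0,"dy": 0,"dz": 0.006,"wx": 0,"wy": 0,"wz": 0,"jaw": 1},
    {"dx": 0,"dy": 0,"dz": 0.006,"wx": 0,"wy": 0,"wz": 0,"jaw": 1}
  ]
}}

```text
t: 7.08
eef_pos: [0.5892, -0.0547, 0.1091]
eef_rot: [-0.702, 0.706, -0.07, 0.066]
ft_force: [-5.2, -8.1, 3.3]
width: 0.0151
```

```bash
python3 - <<'E'
from h import *
o=get_obs(); R=rot(o["eef_rot"]); print(o["t"],o["eef_pos"],o["width"],R.inv().apply(o["ft_force"]), (np.array(o["eef_pos"])-[.5838,-.0941,.1093])@R.as_matrix())
E
```

```text
7.0833 [ 0.58923334 -0.05466395  0.10906184] 0.01512274226504273 [-3.59053655 -3.26426159 -9.01398115] [-2.22067873e-03 -1.54694698e-06  3.97473083e-02]
```

The reaction force rose to 9 N at 39.7 mm of travel, so the fork is on its stop. I open and lift.

>>> {"op": "drive_tool", "data": {
  "motion": [
    {"dx": 0.002,"dy": 0,"dz": 0,"wx": 0,"wy": 0,"wz": 0,"jaw": 0.5},
    {"dx": 0.002,"dy": 0,"dz": 0,"wx": 0,"wy": 0,"wz": 0,"jaw": 0},
    {"dx": 0.002,"dy": 0,"dz": 0,"wx": 0,"wy": 0,"wz": 0,"jaw": -0.5},
    {"dx": 0.002,"dy": 0,"dz": 0,"wx": 0,"wy": 0,"wz": 0,"jaw": -1},
    {"dx": 0.002,"dy": -0.015,"dz": 0,"wx": 0,"wy": 0,"wz": 0,"jaw": -1},
    {"dx": 0.002,"dy": -0.04,"dz": 0,"wx": 0,"wy": 0,"wz": 0,"jaw": -1},
    {"dx": 0.002,"dy": -0.07,"dz": 0,"wx": 0,"wy": 0,"wz": 0,"jaw": -1},
    {"dx": 0.002,"dy": -0.1,"dz": 0,"wx": 0,"wy": 0,"wz": 0,"jaw": -1}
  ]
}}

```text
t: 7.75
eef_pos: [0.5918, -0.0541, 0.2097]
eef_rot: [-0.702, 0.706, -0.07, 0.066]
ft_force: [0.8, -0.6, 0.5]
width: 0.0658
```

```bash
python3 - <<'E'
from h import *
import pickle
o=get_obs(); print(o["t"],o["eef_pos"],o["q"],o["width"])
for n in ("wrist","top"):
    im=get_image(n); save(im,n[0]+"3"); pickle.dump(im,open(n[0]+"3.pkl","wb")); c=cam(im)
    for nm,z in [("fork_grip",.106),("cover_grip",.123)]:
        for r in tip_of(n,nm)[:3]: print(n,nm,r["score"],r["position"],ray(c,r["position"],z))
plan((.558,-.20,.24),-.194+np.pi/2)
a=cv2.imread("pics/t3.png")[110:250,310:430]
cv2.imwrite("pics/t3c.png",cv2.resize(a,None,fx=4,fy=4,interpolation=cv2.INTER_CUBIC))
E
```

```text
7.75 [ 0.59183718 -0.05409773  0.20966691] [-0.10758546  0.36601684  1.54935196 -0.00577344  1.23111421  0.08684103] 0.0657562667861072
wrist fork_grip 0.72 [326.9, 201.6] [ 0.59417377 -0.05424363  0.106     ]
top fork_grip 0.29 [258.1, 170.5] [0.55781356 0.15690222 0.106     ]
top cover_grip 0.88 [423.3, 302.4] [ 0.19757474 -0.29610137  0.123     ]
top cover_grip 0.8 [381.3, 169.5] [ 0.55971772 -0.19037252  0.123     ]
top cover_grip 0.55 [224.4, 275.6] [0.26602536 0.23668183 0.123     ]
d [-0.0048 -0.0313 -0.1496] w [ 2.0000e-04 -1.5694e+00 -9.6000e-03] alt [[0.0, -1.569, -0.01], [0.01, 1.572, 0.0]]
```

View pics/t3c.png

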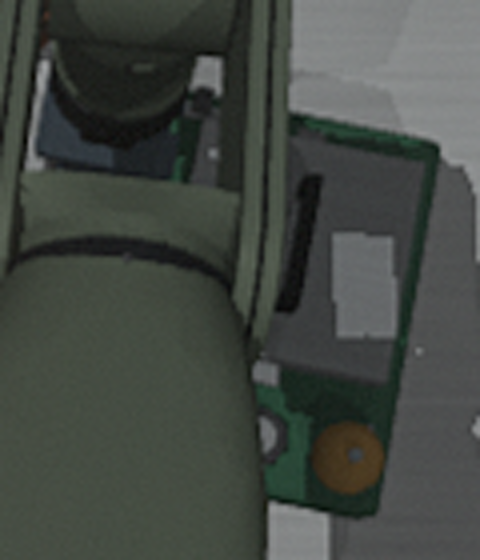

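View pics/w3.png

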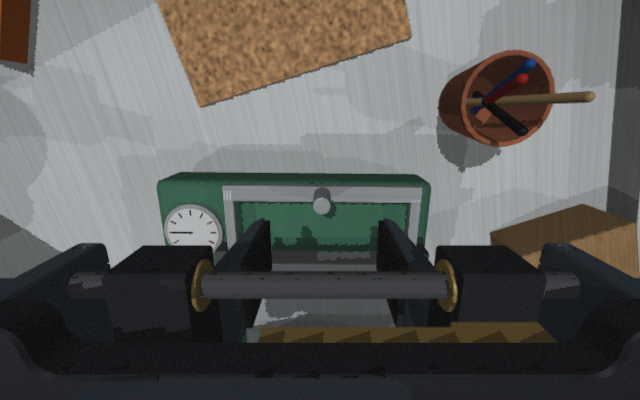

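The fork is out: its post is now at world (.594,-.054), 39 mm further than before, and the front and rear lugs are free. Next I go over the cover handle with the jaws turned by 90°.

>>> {"op": "drive_tool", "data": {
  "motion": [
    {"dx": 0,"dy": -0.006,"dz": -0.006,"wx": 0,"wy": -0.12,"wz": -0.001,"jaw": -1},
    {"dx": 0,"dy": -0.015,"dz": -0.02,"wx": 0,"wy": -0.24,"wz": -0.002,"jaw": -1},
    {"dx": -0.001,"dy": -0.022,"dz": -0.04,"wx": 0,"wy": -0.36,"wz": -0.002,"jaw": -1},
    {"dx": -0.002,"dy": -0.03,"dz": -0.06,"wx": 0,"wy": -0.48,"wz": -0.003,"jaw": -1},
    {"dx": -0.003,"dy": -0.03,"dz": -0.08,"wx": 0,"wy": -0.6,"wz": -0.004,"jaw": -1},
    {"dx": -0.004,"dy": -0.03,"dz": -0.1,"wx": 0,"wy": -0.72,"wz": -0.004,"jaw": -1},
    {"dx": -0.004,"dy": -0.03,"dz": -0.12,"wx": 0,"wy": -0.84,"wz": -0.005,"jaw": -1},
    {"dx": -0.005,"dy": -0.03,"dz": -0.135,"wx": 0,"wy": -0.96,"wz": -0.006,"jaw": -1}
  ]
}}

```text
t: 8.72
eef_pos: [0.5598, -0.1868, 0.2368]
eef_rot: [-0.655, 0.655, 0.265, -0.268]
ft_force: [-0.0, 1.0, -0.3]
width: 0.091
```

```bash
python3 - <<'E'
from h import *
o=get_obs(); print(o["t"],o["eef_pos"],o["q"])
plan((.5585,-.20,.24),-.194+np.pi/2)
E
```

```text
8.7167 [ 0.55975509 -0.18683265  0.23680103] [-0.33950674  0.34172388  1.51660773 -0.00411055  1.28649548 -1.11116551]
d [-0.0101 -0.0032 -0.0085] w [-0.0026 -0.604  -0.0045] alt [[-0.003, -0.604, -0.004], [0.006, 2.538, -0.003]]
```

>>> {"op": "drive_tool", "data": {
  "motion": [
    {"dx": -0.003,"dy": -0.001,"dz": -0.003,"wx": 0,"wy": -0.12,"wz": -0.001,"jaw": -1},
    {"dx": -0.006,"dy": -0.002,"dz": -0.005,"wx": 0,"wy": -0.24,"wz": -0.002,"jaw": -1},
    {"dx": -0.008,"dy": -0.003,"dz": -0.007,"wx": 0,"wy": -0.36,"wz": -0.003,"jaw": -1},
    {"dx": -0.01,"dy": -0.003,"dz": -0.0085,"wx": 0,"wy": -0.48,"wz": -0.004,"jaw": -1},
    {"dx": -0.01,"dy": -0.003,"dz": -0.0085,"wx": -0.002,"wy": -0.604,"wz": -0.004,"jaw": -1},
    {"dx": -0.01,"dy": -0.003,"dz": -0.0085,"wx": -0.002,"wy": -0.604,"wz": -0.004,"jaw": -1},
    {"dx": -0.01,"dy": -0.003,"dz": -0.0085,"wx": -0.002,"wy": -0.604,"wz": -0.004,"jaw": -1},
    {"dx": -0.01,"dy": -0.003,"dz": -0.0085,"wx": -0.002,"wy": -0.604,"wz": -0.004,"jaw": -1}
  ]
}}

```text
t: 9.38
eef_pos: [0.5583, -0.1997, 0.2389]
eef_rot: [0.547, -0.546, -0.448, 0.449]
ft_force: [-0.9, -0.1, 0.0]
width: 0.0914
```

```bash
python3 - <<'E'
from h import *
import pickle
o=get_obs(); print(o["t"],o["eef_pos"],o["q"])
n="wrist"
im=get_image(n); save(im,n[0]+"4"); pickle.dump(im,open(n[0]+"4.pkl","wb")); c=cam(im)
for nm,z in [("fork_grip",.106),("cover_grip",.123),("button_top",.087)]:
    for r in tip_of(n,nm)[:3]: print(n,nm,r["score"],r["position"],ray(c,r["position"],z))
plan((.5585,-.20,.24),-.194+np.pi/2)
print([proj(c,(o["eef_pos"][0],o["eef_pos"][1],z)) for z in (.123,.13)])
E
```

```text
9.3833 [ 0.55830404 -0.19967376  0.23894611] [-3.62709803e-01  3.44478145e-01  1.50699540e+00 -2.98403591e-04
  1.29240803e+00 -1.73692765e+00]
wrist fork_grip 0.63 [479.9, 199.0] [ 0.59271408 -0.04716651  0.106     ]
wrist cover_grip 0.59 [322.2, 204.0] [ 0.56184602 -0.2025608   0.123     ]
wrist button_top 0.78 [323.7, 51.9] [ 0.42665237 -0.17420397  0.087     ]
wrist button_top 0.75 [322.2, 203.8] [ 0.5723814  -0.20482376  0.087     ]
d [-0.0002 -0.0003 -0.    ] w [-0.001  -0.0008 -0.0002] alt [[-0.001, -0.001, -0.0], [0.0, 3.141, -0.002]]
[array([324.45676434, 199.91861365]), array([324.48030848, 202.03379717])]
```

View pics/w4.png

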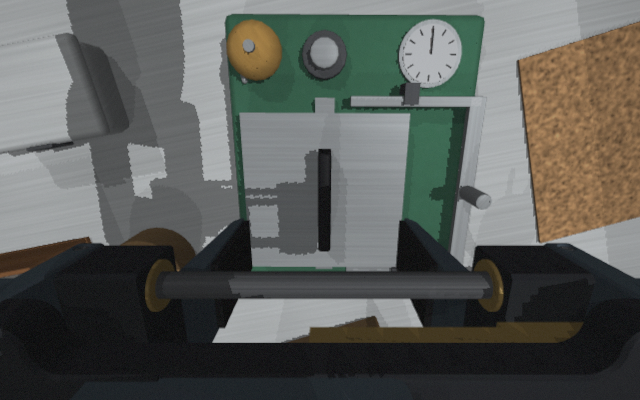

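The handle spans rows 149–250, centred at (324,200), and the TCP axis projects to (324.5,200). The front lug (325,104) is clear of the prong end (352,101). I descend, closing the jaws partly on the way.

>>> {"op": "drive_tool", "data": {
  "motion": [
    {"dx": 0,"dy": 0.012,"dz": 0,"wx": 0,"wy": 0,"wz": 0,"jaw": -0.7},
    {"dx": 0,"dy": 0.035,"dz": 0,"wx": 0,"wy": 0,"wz": 0,"jaw": -0.4},
    {"dx": 0,"dy": 0.06,"dz": 0,"wx": 0,"wy": 0,"wz": 0,"jaw": -0.2},
    {"dx": 0,"dy": 0.085,"dz": 0,"wx": 0,"wy": 0,"wz": 0,"jaw": -0.1},
    {"dx": 0,"dy": 0.105,"dz": 0,"wx": 0,"wy": 0,"wz": 0,"jaw": 0},
    {"dx": 0,"dy": 0.114,"dz": 0,"wx": 0,"wy": 0,"wz": 0,"jaw": 0},
    {"dx": 0,"dy": 0.117,"dz": 0,"wx": 0,"wy": 0,"wz": 0,"jaw": 0},
    {"dx": 0,"dy": 0.117,"dz": 0,"wx": 0,"wy": 0,"wz": 0,"jaw": 0}
  ],
  "force": 15
}}

```text
t: 10.25
eef_pos: [0.5585, -0.1998, 0.1226]
eef_rot: [0.547, -0.546, -0.449, 0.449]
ft_force: [-0.1, 0.2, 1.0]
width: 0.0458
```

>>> {"op": "drive_tool", "data": {
  "motion": [
    {"dx": 0,"dy": 0,"dz": 0,"wx": 0,"wy": 0,"wz": 0,"jaw": 0.5},
    {"dx": 0,"dy": 0,"dz": 0,"wx": 0,"wy": 0,"wz": 0,"jaw": 1},
    {"dx": 0,"dy": 0,"dz": 0,"wx": 0,"wy": 0,"wz": 0,"jaw": 1},
    {"dx": 0,"dy": 0,"dz": 0,"wx": 0,"wy": 0,"wz": 0,"jaw": 1},
    {"dx": 0,"dy": 0,"dz": 0,"wx": 0,"wy": 0,"wz": 0,"jaw": 1},
    {"dx": 0,"dy": 0,"dz": 0,"wx": 0,"wy": 0,"wz": 0,"jaw": 1},
    {"dx": 0,"dy": 0,"dz": 0,"wx": 0,"wy": 0,"wz": 0,"jaw": 1},
    {"dx": 0,"dy": 0,"dz": 0,"wx": 0,"wy": 0,"wz": 0,"jaw": 1}
  ],
  "force": 15
}}

```text
t: 10.92
eef_pos: [0.5587, -0.1998, 0.1231]
eef_rot: [0.547, -0.546, -0.449, 0.449]
ft_force: [-0.8, 0.4, 4.8]
width: 0.0122
```

```bash
python3 - <<'E'
from h import *
o=get_obs(); print(o["t"],o["eef_pos"],o["width"],o["ft_force"])
plan((.5585,-.20,.24),-.194+np.pi/2)
E
```

```text
10.9167 [ 0.55872583 -0.19977364  0.12305927] 0.012206473223243273 [-0.78545734  0.3986142   4.8397444 ]
d [-0.0003 -0.1169  0.0003] w [-0.0007 -0.0015  0.    ] alt [[-0.001, -0.002, 0.0], [-0.0, 3.14, -0.001]]
```

>>> {"op": "drive_tool", "data": {
  "motion": [
    {"dx": 0,"dy": 0,"dz": 0,"wx": 0,"wy": 0,"wz": 0,"jaw": 1},
    {"dx": 0,"dy": 0,"dz": 0,"wx": 0,"wy": 0,"wz": 0,"jaw": 1},
    {"dx": 0,"dy": -0.003,"dz": 0,"wx": 0,"wy": 0,"wz": 0,"jaw": 1},
    {"dx": 0,"dy": -0.008,"dz": 0,"wx": 0,"wy": 0,"wz": 0,"jaw": 1},
    {"dx": 0,"dy": -0.014,"dz": 0,"wx": 0,"wy": 0,"wz": 0,"jaw": 1},
    {"dx": 0,"dy": -0.022,"dz": 0,"wx": 0,"wy": 0,"wz": 0,"jaw": 1},
    {"dx": 0,"dy": -0.03,"dz": 0,"wx": 0,"wy": 0,"wz": 0,"jaw": 1},
    {"dx": 0,"dy": -0.04,"dz": 0,"wx": 0,"wy": 0,"wz": 0,"jaw": 1}
  ],
  "force": 40
}}

```text
t: 11.58
eef_pos: [0.5586, -0.1997, 0.1637]
eef_rot: [0.547, -0.546, -0.449, 0.449]
ft_force: [0.9, -0.4, -3.8]
width: 0.0113
```

>>> {"op": "drive_tool", "data": {
  "motion": [
    {"dx": 0,"dy": -0.012,"dz": 0,"wx": 0,"wy": 0,"wz": 0,"jaw": 1},
    {"dx": 0,"dy": -0.025,"dz": 0,"wx": 0,"wy": 0,"wz": 0,"jaw": 1},
    {"dx": 0,"dy": -0.04,"dz": 0,"wx": 0,"wy": 0,"wz": 0,"jaw": 1},
    {"dx": 0,"dy": -0.055,"dz": 0,"wx": 0,"wy": 0,"wz": 0,"jaw": 1},
    {"dx": 0,"dy": -0.068,"dz": 0,"wx": 0,"wy": 0,"wz": 0,"jaw": 1},
    {"dx": 0,"dy": -0.078,"dz": 0,"wx": 0,"wy": 0,"wz": 0,"jaw": 1},
    {"dx": 0,"dy": -0.08,"dz": 0,"wx": 0,"wy": 0,"wz": 0,"jaw": 1},
    {"dx": 0,"dy": -0.08,"dz": 0,"wx": 0,"wy": 0,"wz": 0,"jaw": 1}
  ]
}}

```text
t: 12.25
eef_pos: [0.559, -0.1999, 0.2447]
eef_rot: [-0.546, 0.547, 0.449, -0.449]
ft_force: [0.5, -0.0, -4.0]
width: 0.012
```

```bash
python3 - <<'E'
from h import *
import pickle
o=get_obs(); print(o["t"],o["eef_pos"],o["width"],o["ft_force"])
for n in ("scene","wrist","top"):
    im=get_image(n); save(im,n[0]+"5"); pickle.dump(im,open(n[0]+"5.pkl","wb"));
E
```

```text
12.25 [ 0.55895213 -0.19985332  0.24472833] 0.011979021756710988 [ 0.45309128 -0.03069268 -4.02203981]
```

View pics/s5.png

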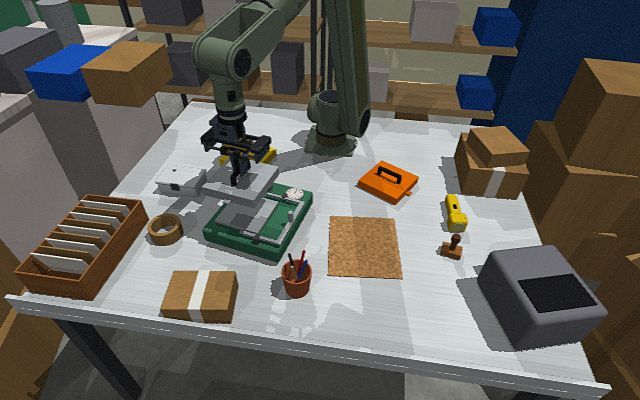

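View pics/w5.png

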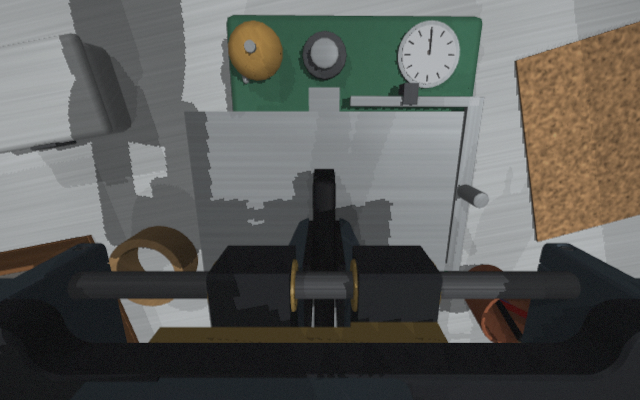

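The cover is held level, weighs about 4 N, and its rim is at about z=0.187. Now the mat pose, from its corners in both views.

```bash
cat > mat.py <<'E'
from h import *
import pickle
from scipy.optimize import least_squares
cs={}
for n in ("top","scene"):
    im=pickle.load(open(n+"0.pkl","rb")); a=im["image"]
    hsv=cv2.cvtColor(a,cv2.COLOR_RGB2HSV); m=((hsv[...,0]>6)&(hsv[...,0]<22)&(hsv[...,1]>90)).astype(np.uint8)
    w=np.zeros_like(m)
    if n=="top": w[110:230,205:310]=1
    else: w[205:290,318:415]=1
    m*=w; m=cv2.morphologyEx(m,cv2.MORPH_CLOSE,np.ones((5,5))); 
    k=max(cv2.findContours(m,0,2)[0],key=cv2.contourArea)
    ap=cv2.approxPolyDP(cv2.convexHull(k),4,True)[:,0]; print(n,cv2.contourArea(k),ap.tolist()); cs[n]=(cam(im),ap)
    print(np.round([ray(cam(im),q,.004) for q in ap],3).tolist())
loc=np.array([(.125,.11),(.125,-.11),(-.125,.11),(-.125,-.11)])
def corners(p):
    c,s=np.cos(p[2]),np.sin(p[2]); return [np.array([p[0]+c*x-s*y,p[1]+s*x+c*y,.004]) for x,y in loc]
def res(p):
    out=[]
    for c,ap in cs.values():
        for P in corners(p):
            u=proj(c,P); q=min(ap,key=lambda q:np.linalg.norm(q-u)); out+=list(q-u)
    return np.array(out)
r=least_squares(res,[.59,.167,.06],loss="soft_l1"); print(r.x,np.degrees(r.x[2])); print(np.round(r.fun.reshape(-1,2),1).tolist())
E
python3 mat.py
```

```text
top 5294.5 [[288, 131], [295, 207], [225, 214], [220, 137]]
[[0.709, 0.081, 0.004], [0.466, 0.056, 0.004], [0.443, 0.27, 0.004], [0.687, 0.295, 0.004]]
scene 4053.5 [[330, 216], [393, 219], [402, 278], [328, 275]]
[[0.469, 0.06, 0.004], [0.449, 0.274, 0.004], [0.691, 0.3, 0.004], [0.715, 0.085, 0.004]]
[0.57827317 0.17768085 0.10612905] 6.080746584778432
[[1.6, 1.2], [0.1, 1.7], [1.3, -0.3], [-0.2, -0.2], [-0.1, -0.0], [1.2, 0.3], [-0.1, 1.3], [1.2, 0.9]]
```

```bash
python3 - <<'E'
from h import *
d,w=plan((.578,.177,.20),.106+np.pi/2)
E
```

```text
d [0.3732 0.043  0.0535] w [-0.0032 -0.3015  0.0009] alt [[-0.003, -0.301, 0.001], [-0.001, 2.84, -0.005]]
```

>>> {"op": "drive_tool", "data": {
  "motion": [
    {"dx": 0.01,"dy": 0,"dz": 0.001,"wx": 0,"wy": -0.01,"wz": 0,"jaw": 1},
    {"dx": 0.03,"dy": 0,"dz": 0.004,"wx": 0,"wy": -0.03,"wz": 0,"jaw": 1},
    {"dx": 0.058,"dy": 0,"dz": 0.008,"wx": 0,"wy": -0.05,"wz": 0,"jaw": 1},
    {"dx": 0.09,"dy": 0,"dz": 0.013,"wx": 0,"wy": -0.08,"wz": 0,"jaw": 1},
    {"dx": 0.12,"dy": 0,"dz": 0.017,"wx": 0,"wy": -0.1,"wz": 0,"jaw": 1},
    {"dx": 0.15,"dy": 0,"dz": 0.022,"wx": 0,"wy": -0.13,"wz": 0,"jaw": 1},
    {"dx": 0.18,"dy": 0,"dz": 0.026,"wx": 0,"wy": -0.15,"wz": 0,"jaw": 1},
    {"dx": 0.21,"dy": 0,"dz": 0.03,"wx": 0,"wy": -0.17,"wz": 0,"jaw": 1}
  ]
}}

```text
t: 13.07
eef_pos: [0.5687, 0.0145, 0.2422]
eef_rot: [0.507, -0.504, -0.493, 0.495]
ft_force: [0.6, 0.0, -4.7]
width: 0.0116
```

```bash
python3 - <<'E'
from h import *
o=get_obs(); print(o["t"],o["eef_pos"],o["width"],o["ft_force"])
d,w=plan((.578,.177,.20),.106+np.pi/2)
E
```

```text
13.0667 [0.56874677 0.01453146 0.24218122] 0.011563628923841607 [ 0.60920872  0.00525792 -4.71455365]
d [ 0.1626  0.0424 -0.0056] w [-0.0047 -0.1298  0.0017] alt [[-0.005, -0.13, 0.002], [-0.003, 3.012, -0.007]]
```

>>> {"op": "drive_tool", "data": {
  "motion": [
    {"dx": 0.028,"dy": 0,"dz": -0.001,"wx": -0.001,"wy": -0.03,"wz": 0,"jaw": 1},
    {"dx": 0.056,"dy": 0,"dz": -0.002,"wx": -0.002,"wy": -0.05,"wz": 0.001,"jaw": 1},
    {"dx": 0.085,"dy": 0.004,"dz": -0.003,"wx": -0.003,"wy": -0.07,"wz": 0.001,"jaw": 1},
    {"dx": 0.112,"dy": 0.012,"dz": -0.004,"wx": -0.004,"wy": -0.09,"wz": 0.001,"jaw": 1},
    {"dx": 0.135,"dy": 0.022,"dz": -0.005,"wx": -0.004,"wy": -0.11,"wz": 0.001,"jaw": 1},
    {"dx": 0.15,"dy": 0.032,"dz": -0.0055,"wx": -0.005,"wy": -0.125,"wz": 0.002,"jaw": 1},
    {"dx": 0.16,"dy": 0.04,"dz": -0.0055,"wx": -0.005,"wy": -0.13,"wz": 0.002,"jaw": 1},
    {"dx": 0.1625,"dy": 0.042,"dz": -0.0055,"wx": -0.005,"wy": -0.13,"wz": 0.002,"jaw": 1}
  ]
}}

```text
t: 13.73
eef_pos: [0.5766, 0.1782, 0.1979]
eef_rot: [0.473, -0.472, -0.525, 0.527]
ft_force: [-0.4, -0.4, -5.0]
width: 0.0112
```

```bash
python3 - <<'E'
from h import *
import pickle
o=get_obs(); print(o["t"],o["eef_pos"],o["width"],o["ft_force"])
for n in ("scene","wrist"):
    im=get_image(n); save(im,n[0]+"6"); pickle.dump(im,open(n[0]+"6.pkl","wb")); c=cam(im)
d,w=plan((.578,.177,.068),.106+np.pi/2)
print(get_obs()["eef_pos"])
mc=np.array([.578,.177,.004])
for x,y in ((.125,.11),(-.125,.11),(-.125,-.11),(.125,-.11)): print(proj(c,mc+[np.cos(.106)*x-np.sin(.106)*y,np.sin(.106)*x+np.cos(.106)*y,0]))
E
```

```text
13.7333 [0.57658738 0.17819604 0.19794848] 0.011239866890717001 [-0.42194306 -0.37224472 -5.0175648 ]
d [ 0.0005  0.1314 -0.0009] w [-0.0018  0.0005 -0.0013] alt [[-0.002, 0.001, -0.001], [-0.002, -3.141, 0.003]]
[0.57741363 0.17658863 0.19943954]
[407.29004539 275.65911864]
[425.45277887  70.47891766]
[222.68435858  70.16819574]
[240.15678483 275.38165266]
```

View pics/w6.png

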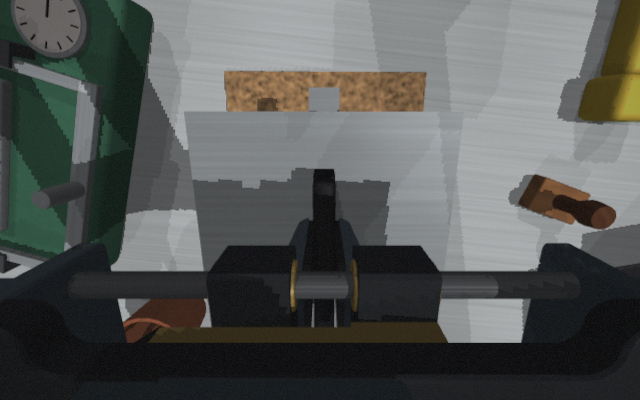

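View pics/s6.png

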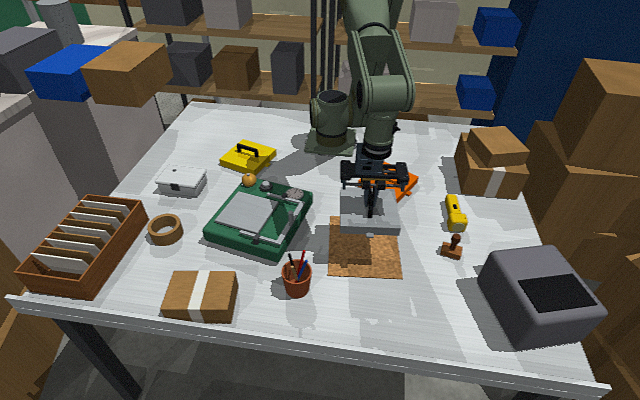

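The mat's near edge in the wrist view (columns 225–426, row 71) matches the fit (223–425, row 70), and the cover is centred over it. I descend.

>>> {"op": "drive_tool", "data": {
  "motion": [
    {"dx": 0,"dy": 0.01,"dz": 0,"wx": -0.002,"wy": 0,"wz": -0.001,"jaw": 1},
    {"dx": 0,"dy": 0.03,"dz": 0,"wx": -0.002,"wy": 0,"wz": -0.001,"jaw": 1},
    {"dx": 0,"dy": 0.055,"dz": 0,"wx": -0.002,"wy": 0,"wz": -0.001,"jaw": 1},
    {"dx": 0,"dy": 0.08,"dz": 0,"wx": -0.002,"wy": 0,"wz": -0.001,"jaw": 1},
    {"dx": 0,"dy": 0.1,"dz": 0,"wx": -0.002,"wy": 0,"wz": -0.001,"jaw": 1},
    {"dx": 0,"dy": 0.115,"dz": 0,"wx": -0.002,"wy": 0,"wz": -0.001,"jaw": 1},
    {"dx": 0,"dy": 0.125,"dz": 0,"wx": -0.002,"wy": 0,"wz": -0.001,"jaw": 1},
    {"dx": 0,"dy": 0.13,"dz": 0,"wx": -0.002,"wy": 0,"wz": -0.001,"jaw": 1}
  ]
}}

```text
t: 14.5
eef_pos: [0.5767, 0.1751, 0.068]
eef_rot: [0.473, -0.473, -0.525, 0.526]
ft_force: [0.8, 0.1, -3.8]
width: 0.0119
```

```bash
python3 - <<'E'
from h import *
o=get_obs(); print(o["t"],o["eef_pos"],o["width"],o["ft_force"])
d,w=plan((.578,.177,.062),.106+np.pi/2)
E
```

```text
14.5 [0.57669623 0.17509162 0.06801567] 0.011914107123280476 [ 0.8360787   0.05853793 -3.75543551]
d [ 0.0018  0.006  -0.0015] w [-0.0018 -0.0009 -0.001 ] alt [[-0.002, -0.001, -0.001], [0.002, 3.141, -0.003]]
```

>>> {"op": "drive_tool", "data": {
  "motion": [
    {"dx": 0.001,"dy": 0.001,"dz": -0.001,"wx": -0.002,"wy": 0,"wz": 0,"jaw": 1},
    {"dx": 0.001,"dy": 0.002,"dz": -0.001,"wx": -0.002,"wy": 0,"wz": 0,"jaw": 1},
    {"dx": 0.001,"dy": 0.003,"dz": -0.001,"wx": -0.002,"wy": 0,"wz": 0,"jaw": 1},
    {"dx": 0.001,"dy": 0.004,"dz": -0.001,"wx": -0.002,"wy": 0,"wz": 0,"jaw": 1},
    {"dx": 0.001,"dy": 0.005,"dz": -0.001,"wx": -0.002,"wy": 0,"wz": 0,"jaw": 1},
    {"dx": 0.001,"dy": 0.0055,"dz": -0.001,"wx": -0.002,"wy": 0,"wz": 0,"jaw": 1},
    {"dx": 0.001,"dy": 0.006,"dz": -0.001,"wx": -0.002,"wy": 0,"wz": 0,"jaw": 1},
    {"dx": 0.001,"dy": 0.006,"dz": -0.001,"wx": -0.002,"wy": 0,"wz": 0,"jaw": 1}
  ]
}}

```text
t: 15.17
eef_pos: [0.5776, 0.1763, 0.0622]
eef_rot: [0.473, -0.473, -0.526, 0.526]
ft_force: [-0.5, -0.7, -3.3]
width: 0.0118
```

>>> {"op": "drive_tool", "data": {
  "motion": [
    {"dx": 0,"dy": 0.0003,"dz": 0,"wx": 0,"wy": 0,"wz": 0,"jaw": 1},
    {"dx": 0,"dy": 0.0006,"dz": 0,"wx": 0,"wy": 0,"wz": 0,"jaw": 1},
    {"dx": 0,"dy": 0.001,"dz": 0,"wx": 0,"wy": 0,"wz": 0,"jaw": 1},
    {"dx": 0,"dy": 0.0013,"dz": 0,"wx": 0,"wy": 0,"wz": 0,"jaw": 1},
    {"dx": 0,"dy": 0.0016,"dz": 0,"wx": 0,"wy": 0,"wz": 0,"jaw": 1},
    {"dx": 0,"dy": 0.0018,"dz": 0,"wx": 0,"wy": 0,"wz": 0,"jaw": 1},
    {"dx": 0,"dy": 0.002,"dz": 0,"wx": 0,"wy": 0,"wz": 0,"jaw": 1},
    {"dx": 0,"dy": 0.002,"dz": 0,"wx": 0,"wy": 0,"wz": 0,"jaw": 1}
  ]
}}

```text
t: 15.83
eef_pos: [0.5777, 0.1763, 0.0621]
eef_rot: [-0.472, 0.474, 0.526, -0.525]
ft_force: [-3.2, -1.5, 9.7]
width: 0.012
```

The cover is resting on the mat (force changed from -3.3 to +9.7 N). I relax the push, open and rise.

>>> {"op": "drive_tool", "data": {
  "motion": [
    {"dx": 0,"dy": 0.0005,"dz": 0,"wx": 0,"wy": 0,"wz": 0,"jaw": 1},
    {"dx": 0,"dy": 0,"dz": 0,"wx": 0,"wy": 0,"wz": 0,"jaw": 0.8},
    {"dx": 0,"dy": 0,"dz": 0,"wx": 0,"wy": 0,"wz": 0,"jaw": 0.6},
    {"dx": 0,"dy": 0,"dz": 0,"wx": 0,"wy": 0,"wz": 0,"jaw": 0.3},
    {"dx": 0,"dy": 0,"dz": 0,"wx": 0,"wy": 0,"wz": 0,"jaw": 0},
    {"dx": 0,"dy": 0,"dz": 0,"wx": 0,"wy": 0,"wz": 0,"jaw": 0},
    {"dx": 0,"dy": -0.005,"dz": 0,"wx": 0,"wy": 0,"wz": 0,"jaw": 0},
    {"dx": 0,"dy": -0.025,"dz": 0,"wx": 0,"wy": 0,"wz": 0,"jaw": 0}
  ]
}}

```text
t: 16.5
eef_pos: [0.5757, 0.1758, 0.0847]
eef_rot: [0.474, -0.472, -0.524, 0.527]
ft_force: [0.4, 0.2, -0.1]
width: 0.045
```

>>> {"op": "drive_tool", "data": {
  "motion": [
    {"dx": 0,"dy": -0.025,"dz": 0,"wx": 0,"wy": 0,"wz": 0,"jaw": 0.1},
    {"dx": 0,"dy": -0.055,"dz": 0,"wx": 0,"wy": 0,"wz": 0,"jaw": 0.3},
    {"dx": 0,"dy": -0.085,"dz": 0,"wx": 0,"wy": 0,"wz": 0,"jaw": 0.6},
    {"dx": 0,"dy": -0.115,"dz": 0,"wx": 0,"wy": 0,"wz": 0,"jaw": 1},
    {"dx": 0,"dy": -0.14,"dz": 0,"wx": 0,"wy": 0,"wz": 0,"jaw": 1},
    {"dx": 0,"dy": -0.15,"dz": 0,"wx": 0,"wy": 0,"wz": 0,"jaw": 1},
    {"dx": 0,"dy": -0.15,"dz": 0,"wx": 0,"wy": 0,"wz": 0,"jaw": 1},
    {"dx": 0,"dy": -0.15,"dz": 0,"wx": 0,"wy": 0,"wz": 0,"jaw": 1}
  ],
  "force": 10
}}

```text
t: 17.17
eef_pos: [0.5761, 0.176, 0.2341]
eef_rot: [0.474, -0.472, -0.524, 0.527]
ft_force: [-0.0, -0.2, -0.1]
width: 0.0006
```

```bash
python3 - <<'E'
from h import *
import pickle
o=get_obs(); print(o["t"],o["eef_pos"],o["width"],o["ft_force"])
for n in ("scene","wrist"):
    im=get_image(n); save(im,n[0]+"7"); pickle.dump(im,open(n[0]+"7.pkl","wb")); c=cam(im)
    for nm,z in (("cover_grip",.062),("button_top",.087)):
        for r in tip_of(n,nm)[:4]: print(n,nm,r["score"],r["position"],ray(c,r["position"],z))
plan((.47,-.10,.22),-.194+np.pi/2)
E
```

```text
17.1667 [0.57606642 0.17598879 0.23409795] 0.0005646349532207778 [-0.00670985 -0.20423646 -0.10432652]
scene cover_grip 0.93 [387.0, 169.5] [0.25026937 0.24264426 0.062     ]
scene cover_grip 0.84 [363.2, 233.9] [0.58877502 0.175125   0.062     ]
scene cover_grip 0.83 [247.5, 144.7] [ 0.17901489 -0.31266455  0.062     ]
scene button_top 0.5 [263.4, 182.4] [ 0.42806158 -0.1786076   0.087     ]
wrist cover_grip 0.76 [324.6, 190.7] [0.57910056 0.17614081 0.062     ]
d [-0.2633  0.0148  0.1342] w [-0.0072  0.2992 -0.0034] alt [[-0.007, 0.299, -0.003], [-0.005, -2.842, 0.01]]
```

View pics/w7.png

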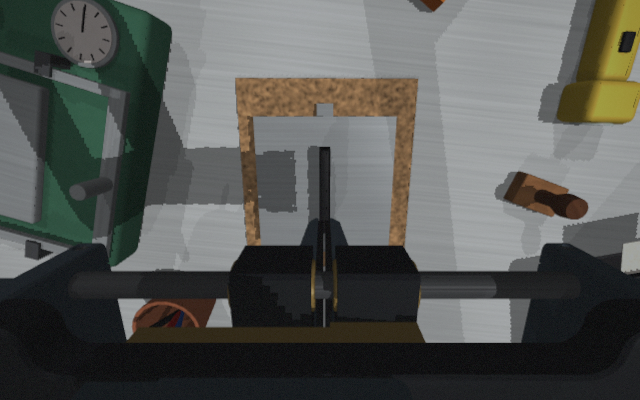

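View pics/s7.png

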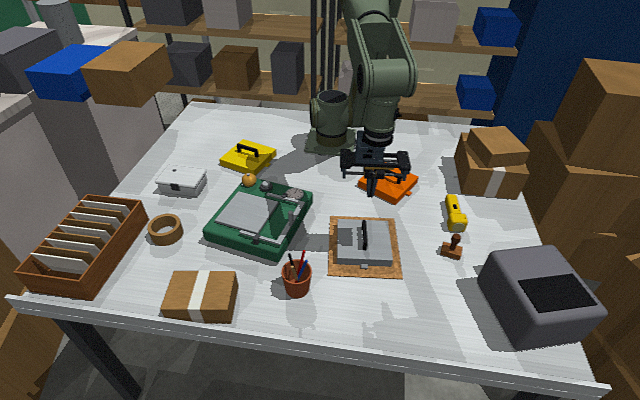

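The cover lies centred on the mat (handle about (.579,.176), mat centre (.578,.177)), handle up. Next I go to the button.

```bash
python3 - <<'E'
from h import *
plan((.427,-.174,.20),-.194+np.pi/2)
E
```

```text
d [-0.3323  0.0354  0.1846] w [-0.0072  0.2992 -0.0034] alt [[-0.007, 0.299, -0.003], [-0.005, -2.842, 0.01]]
```

>>> {"op": "drive_tool", "data": {
  "motion": [
    {"dx": -0.015,"dy": 0,"dz": 0.008,"wx": 0,"wy": 0.02,"wz": 0,"jaw": 1},
    {"dx": -0.045,"dy": 0,"dz": 0.025,"wx": 0,"wy": 0.05,"wz": 0,"jaw": 1},
    {"dx": -0.075,"dy": 0,"dz": 0.042,"wx": 0,"wy": 0.08,"wz": 0,"jaw": 1},
    {"dx": -0.107,"dy": 0,"dz": 0.06,"wx": 0,"wy": 0.11,"wz": 0,"jaw": 1},
    {"dx": -0.14,"dy": 0,"dz": 0.078,"wx": 0,"wy": 0.14,"wz": 0,"jaw": 1},
    {"dx": -0.172,"dy": 0,"dz": 0.096,"wx": 0,"wy": 0.17,"wz": 0,"jaw": 1},
    {"dx": -0.204,"dy": 0,"dz": 0.113,"wx": 0,"wy": 0.2,"wz": 0,"jaw": 1},
    {"dx": -0.236,"dy": 0,"dz": 0.131,"wx": 0,"wy": 0.23,"wz": 0,"jaw": 1}
  ]
}}

```text
t: 18.13
eef_pos: [0.4694, -0.0739, 0.2343]
eef_rot: [0.532, -0.529, -0.465, 0.47]
ft_force: [0.5, 0.1, -0.1]
width: 0.0005
```

```bash
python3 - <<'E'
from h import *
print(get_obs()["eef_pos"])
plan((.427,-.174,.20),-.194+np.pi/2)
E
```

```text
[ 0.46938839 -0.07385577  0.23429982]
d [-0.1045  0.0349  0.0292] w [-0.0073  0.0681 -0.0043] alt [[-0.007, 0.068, -0.004], [-0.007, -3.073, 0.011]]
```

>>> {"op": "drive_tool", "data": {
  "motion": [
    {"dx": -0.03,"dy": 0.005,"dz": 0.008,"wx": -0.002,"wy": 0.02,"wz": -0.001,"jaw": 1},
    {"dx": -0.055,"dy": 0.015,"dz": 0.015,"wx": -0.004,"wy": 0.04,"wz": -0.002,"jaw": 1},
    {"dx": -0.08,"dy": 0.025,"dz": 0.022,"wx": -0.006,"wy": 0.06,"wz": -0.003,"jaw": 1},
    {"dx": -0.095,"dy": 0.032,"dz": 0.027,"wx": -0.007,"wy": 0.068,"wz": -0.004,"jaw": 1},
    {"dx": -0.1045,"dy": 0.035,"dz": 0.029,"wx": -0.007,"wy": 0.068,"wz": -0.004,"jaw": 1},
    {"dx": -0.1045,"dy": 0.035,"dz": 0.029,"wx": -0.007,"wy": 0.068,"wz": -0.004,"jaw": 1},
    {"dx": -0.1045,"dy": 0.035,"dz": 0.029,"wx": -0.007,"wy": 0.068,"wz": -0.004,"jaw": 1},
    {"dx": -0.1045,"dy": 0.035,"dz": 0.029,"wx": -0.007,"wy": 0.068,"wz": -0.004,"jaw": 1}
  ]
}}

```text
t: 18.8
eef_pos: [0.428, -0.1734, 0.2003]
eef_rot: [-0.546, 0.546, 0.45, -0.449]
ft_force: [0.6, 0.3, 0.0]
width: 0.0001
```

```bash
python3 - <<'E'
from h import *
import pickle
o=get_obs(); print(o["t"],o["eef_pos"],o["width"],o["ft_force"])
n="wrist"; im=get_image(n); save(im,"w8"); pickle.dump(im,open("w8.pkl","wb")); c=cam(im)
for r in tip_of(n,"button_top")[:3]: print(r["score"],r["position"],ray(c,r["position"],.087))
print(proj(c,(o["eef_pos"][0],o["eef_pos"][1],.087)))
plan((.427,-.174,.11),-.194+np.pi/2)
E
```

```text
18.8 [ 0.42795834 -0.17341172  0.20025566] 0.00011651368730042301 [0.56013964 0.34019696 0.03093994]
0.82 [318.9, 199.7] [ 0.42632001 -0.17837614  0.087     ]
[324.43636064 200.37067935]
d [-0.0009  0.0903  0.0009] w [ 0.0007  0.0016 -0.0001] alt [[0.001, 0.002, -0.0], [-0.0, -3.14, -0.001]]
```

View pics/w8.png

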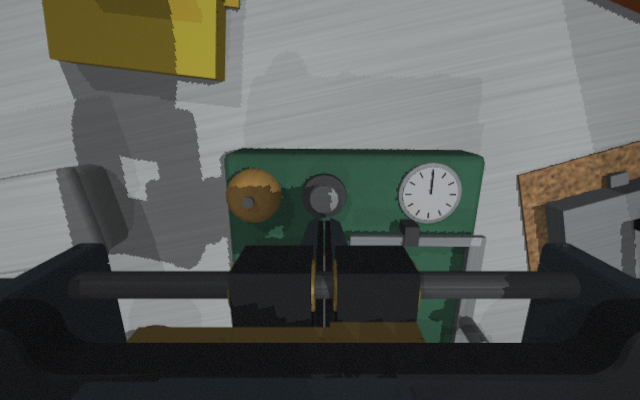

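The button face (columns 310–337, centre about (324,198)) sits under the TCP axis (324,200), with the bell clear at (253,195). I descend to just above it.

>>> {"op": "drive_tool", "data": {
  "motion": [
    {"dx": -0.001,"dy": 0.015,"dz": 0.0005,"wx": 0,"wy": 0,"wz": 0,"jaw": 1},
    {"dx": -0.001,"dy": 0.035,"dz": 0.0005,"wx": 0,"wy": 0,"wz": 0,"jaw": 1},
    {"dx": -0.001,"dy": 0.055,"dz": 0.0005,"wx": 0,"wy": 0,"wz": 0,"jaw": 1},
    {"dx": -0.001,"dy": 0.072,"dz": 0.0005,"wx": 0,"wy": 0,"wz": 0,"jaw": 1},
    {"dx": -0.001,"dy": 0.083,"dz": 0.0005,"wx": 0,"wy": 0,"wz": 0,"jaw": 1},
    {"dx": -0.001,"dy": 0.09,"dz": 0.0005,"wx": 0,"wy": 0,"wz": 0,"jaw": 1},
    {"dx": -0.001,"dy": 0.09,"dz": 0.0005,"wx": 0,"wy": 0,"wz": 0,"jaw": 1},
    {"dx": -0.001,"dy": 0.09,"dz": 0.0005,"wx": 0,"wy": 0,"wz": 0,"jaw": 1}
  ]
}}

```text
t: 19.57
eef_pos: [0.4278, -0.1739, 0.1106]
eef_rot: [-0.545, 0.546, 0.45, -0.45]
ft_force: [0.0, 0.6, -0.6]
width: 0.0004
```

>>> {"op": "drive_tool", "data": {
  "motion": [
    {"dx": 0,"dy": 0.002,"dz": 0,"wx": 0,"wy": 0,"wz": 0,"jaw": 1},
    {"dx": 0,"dy": 0.004,"dz": 0,"wx": 0,"wy": 0,"wz": 0,"jaw": 1},
    {"dx": 0,"dy": 0.006,"dz": 0,"wx": 0,"wy": 0,"wz": 0,"jaw": 1},
    {"dx": 0,"dy": 0.008,"dz": 0,"wx": 0,"wy": 0,"wz": 0,"jaw": 1},
    {"dx": 0,"dy": 0.0095,"dz": 0,"wx": 0,"wy": 0,"wz": 0,"jaw": 1},
    {"dx": 0,"dy": 0.011,"dz": 0,"wx": 0,"wy": 0,"wz": 0,"jaw": 1},
    {"dx": 0,"dy": 0.011,"dz": 0,"wx": 0,"wy": 0,"wz": 0,"jaw": 1},
    {"dx": 0,"dy": 0.011,"dz": 0,"wx": 0,"wy": 0,"wz": 0,"jaw": 1}
  ]
}}

```text
t: 20.23
eef_pos: [0.4282, -0.174, 0.0999]
eef_rot: [-0.545, 0.546, 0.45, -0.449]
ft_force: [0.2, 0.4, 3.8]
width: 0.0001
```

>>> {"op": "drive_tool", "data": {
  "motion": [
    {"dx": 0,"dy": 0.001,"dz": 0,"wx": 0,"wy": 0,"wz": 0,"jaw": 1},
    {"dx": 0,"dy": 0.002,"dz": 0,"wx": 0,"wy": 0,"wz": 0,"jaw": 1},
    {"dx": 0,"dy": 0.003,"dz": 0,"wx": 0,"wy": 0,"wz": 0,"jaw": 1},
    {"dx": 0,"dy": 0.0035,"dz": 0,"wx": 0,"wy": 0,"wz": 0,"jaw": 1},
    {"dx": 0,"dy": 0.004,"dz": 0,"wx": 0,"wy": 0,"wz": 0,"jaw": 1},
    {"dx": 0,"dy": 0.004,"dz": 0,"wx": 0,"wy": 0,"wz": 0,"jaw": 1},
    {"dx": 0,"dy": 0.004,"dz": 0,"wx": 0,"wy": 0,"wz": 0,"jaw": 1},
    {"dx": 0,"dy": 0.004,"dz": 0,"wx": 0,"wy": 0,"wz": 0,"jaw": 1}
  ]
}}

```text
t: 20.9
eef_pos: [0.4283, -0.1741, 0.098]
eef_rot: [-0.545, 0.546, 0.45, -0.449]
ft_force: [-4.8, 2.5, 21.6]
width: 0.0003
```

The button is on its stop: 21.6 N with the fingertips at z=0.081, which is the fully-down height. I release, rise and look.

>>> {"op": "drive_tool", "data": {
  "motion": [
    {"dx": 0,"dy": -0.006,"dz": 0,"wx": 0,"wy": 0,"wz": 0,"jaw": 1},
    {"dx": 0,"dy": -0.015,"dz": 0,"wx": 0,"wy": 0,"wz": 0,"jaw": 1},
    {"dx": 0,"dy": -0.03,"dz": 0,"wx": 0,"wy": 0,"wz": 0,"jaw": 1},
    {"dx": 0,"dy": -0.055,"dz": 0,"wx": 0,"wy": 0,"wz": 0,"jaw": 1},
    {"dx": 0,"dy": -0.085,"dz": 0,"wx": 0,"wy": 0,"wz": 0,"jaw": 1},
    {"dx": 0,"dy": -0.11,"dz": 0,"wx": 0,"wy": 0,"wz": 0,"jaw": 1},
    {"dx": 0,"dy": -0.13,"dz": 0,"wx": 0,"wy": 0,"wz": 0,"jaw": 1},
    {"dx": 0,"dy": -0.14,"dz": 0,"wx": 0,"wy": 0,"wz": 0,"jaw": 1}
  ]
}}

```text
t: 21.57
eef_pos: [0.4286, -0.1743, 0.2404]
eef_rot: [-0.543, 0.548, 0.451, -0.449]
ft_force: [0.1, -0.1, 0.6]
width: 0.0004
```

```bash
python3 - <<'E'
from h import *
o=get_obs(); print(o["t"],o["eef_pos"],o["ft_force"])
for n in ("scene","wrist"):
    im=get_image(n); save(im,n[0]+"9"); c=cam(im)
    for nm,z in (("fork_grip",.106),("cover_grip",.062),("button_top",.087),("bell",.065)):
        for r in tip_of(n,nm)[:4]: print(n,nm,round(r["score"],2),np.round(r["position"]),np.round(ray(c,r["position"],z),3))
a=cv2.imread("pics/s9.png")[150:300,190:430]; cv2.imwrite("pics/s9c.png",cv2.resize(a,None,fx=3.3,fy=3.3,interpolation=cv2.INTER_CUBIC))
E
```

```text
21.5667 [ 0.42862811 -0.17428963  0.24038413] [ 0.12934269 -0.05342005  0.59130518]
scene fork_grip 0.91 [293. 219.] [ 0.604 -0.038  0.106]
scene cover_grip 0.76 [365. 232.] [0.582 0.18  0.062]
scene cover_grip 0.58 [389. 172.] [0.266 0.25  0.062]
scene button_top 0.63 [266. 184.] [ 0.433 -0.168  0.087]
scene bell 0.63 [248. 180.] [ 0.398 -0.245  0.065]
wrist fork_grip 0.79 [463. 317.] [ 0.595 -0.047  0.106]
wrist cover_grip 0.67 [266. 181.] [ 0.41  -0.237  0.062]
wrist cover_grip 0.59 [630. 253.] [0.58  0.175 0.062]
wrist button_top 0.71 [323. 188.] [ 0.424 -0.174  0.087]
wrist bell 0.94 [263. 183.] [ 0.411 -0.241  0.065]
```

View pics/s9c.png

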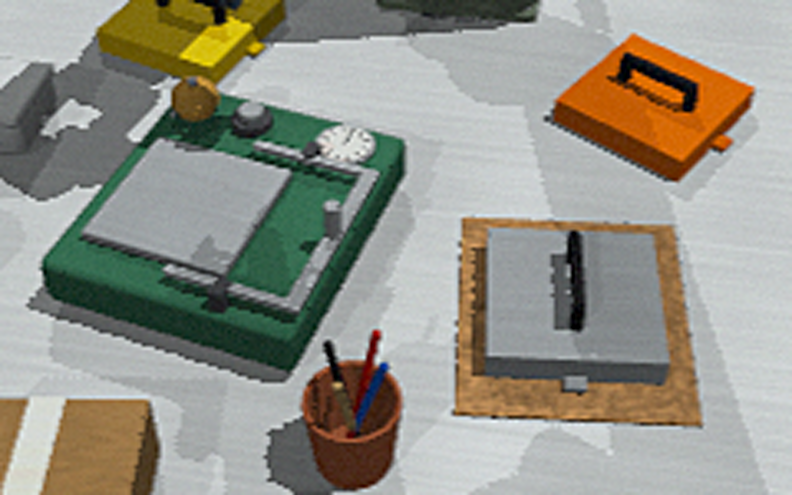

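View pics/w9.png

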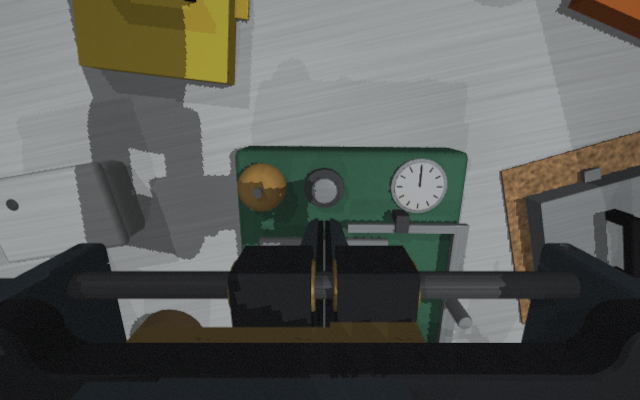

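The pictures show the fork fully out, the cover centred on the mat with its handle up, the button up again and the bell in place. I hand the job in.

```bash
python3 -c "
from station import *
print(job_done())"
```

```text
the job is handed in; nothing more can be done
None
```

The scale is in service, and I handed the job in at about 22 s of the 64 s allowed; the hand-in gave no verdict.

- **Fork:** I pulled the lock fork out by its post until it met its stop, at about 39.7 mm of travel with a 9 N reaction. Afterwards the post showed about 39 mm from where it started, and the lock was left open.
- **Cover:** I lifted the steel cover (about 4 N) off the plate and lowered it until the wrist force showed it resting on the mat. I then let go with the handle up. The handle centre measured (0.579, 0.176) m against the mat centre (0.578, 0.177) m.
- **Button:** After the cover was down, I pressed the button to its stop, with the fingertips at 0.081 m and 21.6 N. I then released it, and it showed up again in the last picture.

**Last checks:** The last pictures show the bell, the pot and the orange and yellow look-alikes in place, and the arm is clear of everything. I did not measure the other things on the table again at the end.

**What disagreed:** The scene camera's readings for the bell, button and post differed from the wrist camera's by up to about 15 mm. I trusted the wrist camera, which matched what the arm felt on contact. Some network hits labelled cover_grip or button_top landed on look-alikes or other parts, and I ignored them.

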